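Load and lock the specimen tray on the microscope stage

TASK

Get the inspection stage ready: turn the specimen tray end for end, slide it narrow end first under the stage's guide rails until it is fully home against the rear stop, then turn the eccentric knob until its lobe bears firmly on the side of the tray. Open the lid of the specimen case until it rests back on its stop, and lay every specimen holder from the case flat in the tray, upright on its floor. Leave the bottle, the bangle and the balance where they are.

Things in the scene. Friction and masses are not known exactly. Their poses are not given: they have to be found in the camera images.
- stage: Fixed stage: dark plate 260 x 186 mm, 4 mm thick, with two guide rails, rear stop, left fence and cam. Origin on the bench under the tray's home position, +x = direction the tray slides in, y left, z up. In mm: plate x -150..110, y -110..76. Rails x -4..88, inner faces y +-44.5 (flaring to +-48 over x 6..-4), tops z 22. Rear stop face x 88. Fence x -110..-4, inner face y 58.5, top z 22.
- stage_home (a point): Point on the stage plate (4 mm above the bench) where the tray's origin lies when it is fully home; axes as the stage. Over stage x 10..88 mm each rail has a lip (z 18..22, reaching in to y +-36.5) under which the tray slides; ahead of x 10 all is open from above. The 89 mm between the rails admit only the tray's narrow end; the broad end would stop about 90 mm short.
- tray: Loose open aluminium tray, 176 mm long (x), 0.3 kg; origin under its middle, +x toward its narrow end. Floor 4 mm, walls 12 mm high, 4 mm thick. The box is 84 mm wide; over x -88..-10 solid side blocks make it 112 mm. At x 0 stands a carrying rib, 10 mm thick, 50 mm wide in y, top at z 46. Starts flat on the bench the wrong way round, narrow end toward the robot.
- tray_bay (a point): Middle of the tray's floor on the narrow side of the rib (tray x 45.5, z 4 mm). The rib leaves two bays, each 79 mm (x) by 76 mm (y); each takes two holders laid across the tray (bar along tray y). Good places: tray x +-27 and +-64, y 0 mm.
- cam (a joint): Angle of the eccentric knob, rad, 0 to 2.9, growing clockwise from above. At 0 the lobe points away from the tray (stage -y); starts at 0.2 to 0.9. With the tray home it meets the tray's side block at about 1.3 to 1.95, pushes it across to the fence, then resists sharply; 2.05 to 2.2 is firmly clamped. The pivot has 0.25 N m of friction and stays where it is left.
- cam_grip (a point): Point on the knob's axis, 48 mm above the bench, at the height to grip; axis at stage x -50, y -78.5 mm. Own axes turn with it: bar along own y, lobe at own -y. The knob is a black upright bar 44 mm long, 14 mm wide, 22 to 60 mm above the bench, on a steel disc of radius 22 mm (6 to 18 mm above the bench) set 8 mm off the axis.
- cam_lobe (a point): The tip of the cam's lobe, 30 mm from the axis, 12 mm above the bench.
- case: Grey plastic specimen case fixed to the bench, 145 mm (x) by 216 mm (y), 56 mm high, walls and floor 5 mm thick, no dividers. A low foam edging inside (12 mm high, 10 mm wide along the x walls, 8 mm along the y walls) leaves a floor of 115 by 190 mm. Origin under its centre. Its lid is hinged along its +x edge, which lies on the robot's left.
- lid (a joint): Opening angle of the case's lid, rad: 0 shut, 2.0 open on its stop, leaning back past upright. The hinge is stiff: the lid (0.22 kg, 8 mm thick) stays at any angle and needs about 0.4 N m to move.
- lid_handle (a point): Middle of the lid's round steel bar handle, 100 mm long, parallel to the hinge, its centre 35 mm off the lid's outer face, 30 mm in from the lid's free edge.
- lid_hinge (a point): Middle of the lid's hinge line, at the case's upper +x edge (case x 72.5, z 56.5 mm); the line runs along case y. From it to the handle bar, lid shut, is -115 mm in case x and +43 mm in z.
- holder0: Loose specimen holder (two to four of them, all alike, in the shut case at the start; None if absent): steel bar 66 mm long (x), 28 mm wide, 10 mm thick, with a white polished stone at either end and a black square post 14 x 14 mm in the middle, top 46 mm above the underside; 0.12 kg. Origin under its middle. Stands on the case floor (5 mm above the bench).
- holder1: Loose specimen holder (two to four of them, all alike, in the shut case at the start; None if absent): steel bar 66 mm long (x), 28 mm wide, 10 mm thick, with a white polished stone at either end and a black square post 14 x 14 mm in the middle, top 46 mm above the underside; 0.12 kg. Origin under its middle. Stands on the case floor (5 mm above the bench).
- holder2: Loose specimen holder (two to four of them, all alike, in the shut case at the start; None if absent): steel bar 66 mm long (x), 28 mm wide, 10 mm thick, with a white polished stone at either end and a black square post 14 x 14 mm in the middle, top 46 mm above the underside; 0.12 kg. Origin under its middle. Stands on the case floor (5 mm above the bench).
- holder3: Loose specimen holder (two to four of them, all alike, in the shut case at the start; None if absent): steel bar 66 mm long (x), 28 mm wide, 10 mm thick, with a white polished stone at either end and a black square post 14 x 14 mm in the middle, top 46 mm above the underside; 0.12 kg. Origin under its middle. Stands on the case floor (5 mm above the bench).
- bottle: Small amber bottle, 48 mm across, 115 mm high, standing on the bench; origin under its middle. Bystander.
- bangle: Green bangle lying on the bench, 74 mm across, 11 mm high; origin under its centre. Bystander.
- scale: White pocket balance, 120 x 85 mm, 26 mm high; origin under its middle. Bystander.
Things that resemble listed ones, but are neither listed nor needed, are in the scene too. Of the things like the tray, leave any that is turquoise; of the rest the smaller one is meant.

How it is judged:
On the way, in this order (a step that is already met when the one before it is completed fails the run):
1. the tray is fully home in the rails, narrow end against the rear stop (x of tray in the frame of stage_home between -0.004 and 0.004 m and y of tray in the frame of stage_home between -0.006 and 0.006 m and z of tray in the frame of stage_home below 0.003 m and angle between the x axis of tray and the x axis of stage_home, either way round below 0.06 rad), for 0.2 s.
2. the cam's lobe bears on the tray, which is still home (all of step 1 and contact force between cam and tray above 2 N), for 0.2 s.
At the end, for the whole second after the job is handed in: The tray is home (within 4 mm of the rear stop position, 6 mm sideways, 0.06 rad), the cam presses on it with more than 2 N, the lid is within 0.12 rad of its stop, and every holder present lies at rest inside the tray, flat on its floor (within 0.12 rad) (all of step 2 and value of joint lid above 1.88 rad and linear speed of each of tray, holder0, holder1, holder2, holder3 below 0.02 m/s and z of holder0 in the frame of tray between 0.002 and 0.008 m and x of holder0 in the frame of tray between -0.09 and 0.09 m and y of holder0 in the frame of tray between -0.045 and 0.045 m and angle between each of holder0, holder1, holder2, holder3's own z axis and vertical below 0.12 rad and z of holder1 in the frame of tray between 0.002 and 0.008 m and x of holder1 in the frame of tray between -0.09 and 0.09 m and y of holder1 in the frame of tray between -0.045 and 0.045 m and z of holder2 in the frame of tray between 0.002 and 0.008 m and x of holder2 in the frame of tray between -0.09 and 0.09 m and y of holder2 in the frame of tray between -0.045 and 0.045 m and z of holder3 in the frame of tray between 0.002 and 0.008 m and x of holder3 in the frame of tray between -0.09 and 0.09 m and y of holder3 in the frame of tray between -0.045 and 0.045 m); the robot touches nothing.
It fails at once if a bystander (bottle, bangle, balance) is pushed more than 30 mm (distance of any of bottle, bangle, scale from where it was at the start of the episode above 0.03 m).
It fails at once if the bottle is tipped over (angle between bottle's own z axis and vertical above 0.6 rad).
Of holder0, holder1, holder2, holder3 only 2 to 4 are there at a start; the rules pass over those that are not, and their reading is None.
At some moment in a run one of holder0, holder1, holder2, holder3 may be knocked a few centimetres aside while the robot is not near it.
Once in a run the grip may slacken for a moment while it holds something.
It also fails if it takes over 210 s, if anything falls off the work surface, if the arm or the gripper's body presses on something with over 40 N, if the wrist force passes 120 N, or if a joint passes its speed limit or range.

ROBOT

A 6-joint arm with a two-finger parallel gripper is mounted at the origin on the work surface. World frame = base frame: x ahead of the robot, y to its left, z up, the work surface at z = 0. Lengths are in m, angles in rad, forces in N, time in s.
With the tool pointing down it reaches from about 0.35 to 0.925 m from the base axis. Payload 6.4 kg.
Tool frame: the origin (TCP) lies between the finger pads; the fingertips stand 25 mm ahead of it and the grasp point (between the pads) lies 6 mm ahead of it; z points along the fingers, x is the direction in which the jaws open and shut, and the axes are right-handed (so a half turn about z gives the same grasp; the last joint's range is limited). The gripper opens to 85 mm and grips with 20 to 120 N. Pads are 22 mm wide; open, the fingers measure 114 mm over their backs; the gripper's body (76 mm by 85 mm) begins 54 mm behind the grasp point. The pads swing forward as they close: fully open they stand 13 mm farther back than shut.
Start: joints at [-0.174, 0.245, 1.558, -0, 1.339, -0.174], TCP at [0.65, 0, 0.256] pointing down, gripper open.
Joint ranges: [-3.13, 3.13], [-1.02, 2.26], [0.13, 2.54], [-0.95, 4.09], [0.21, 2.88], [-2.74, 2.74]. Speed limits (rad/s): [2.57, 2.57, 3.14, 3.14, 3.14, 3.14].

INTERFACE

Orientations are given as a rotation vector (axis times angle).
In Python, from cell import sensors, get_image, camera_params, close_job, boxes_of, regions_of, tip_of gives the robot as it stands.
- The arm moves only by the tool move_arm, never from a script. Its argument "steps" is a list of rows, each a list of 6 numbers: the shift along the tool's x, y, z in m, then the turn, a rotation vector about the tool's x, y, z in degrees. A call has 1 to 5 rows; each row is the pose to reach, as a shift and turn from the pose commanded when the call began, along the tool's axes at that moment; what a row does not reach only later rows make up. A row lasts 1/10 s, in which the tool goes at most 50 mm and 8.59 degrees, less where a joint would pass 70% of its speed; a pose out of reach is approached as far as the arm can. A call with a gripper value outside its range is refused whole. "hand" is the finger opening in m, from 0 to 0.0854, set as the call begins (left out, the last holds). The fingers move at their own pace and stop on an object; "newtons" is the grip in N (left out, the last holds). Time passes only in rows, so rows that repeat a pose let the fingers close. It gives the time, the measured TCP pose, the force and the opening at its end, in the units of the state.
- sensors.sense(): the state, without advancing time (a new reading comes with each control period).
- get_image(name): name is "scene" or "side" or "wrist"; returns (picture, depth): 480x640x3 uint8, red, green, blue; 480x640 float32, m along the optical axis (not along the pixel's ray), 0 where there is no reading.
- camera_params(name): a dict with "K" (3x3 intrinsics, pixels), "dist" ([k1, k2, p1, p2, k3] as OpenCV has them; the pictures are not rectified), "R" (3x3) and "t" (3): a world point X has camera coordinates R X + t; the wrist camera has in their place "tool_from_camera" (4x4, takes a point from camera to tool coordinates, whose origin is the TCP and whose axes are the tool frame's). Camera axes: x right, y down, z forward; pixel columns grow to the right and rows downward; lengths in m; the calibration is good to about 2 mm. A picture is of the moment at which its call begins: read the wrist's pose just before it. camera_params takes no time and is no camera call.
- close_job(): hands the job in, once; it reports no verdict.
Trained networks look in the newest picture that a camera, given by its name, has taken for a name from the list of things; names that differ only in an ending like _2 or _b are one class to them, and where a whole thing is asked for, a point or a joint stands for the part that bears it (a point fixed in the world has none). Each returns a list of dicts, best first, with "conf" (0 to 1); they miss things now and then, are a little off and sometimes report something else, mostly with a low value. They report only what shows in the picture. A call takes as long as a camera call. They do not tell look-alikes from the thing itself.
- boxes_of(camera, name): "extent" ([left, top, right, bottom] in pixels, round what is visible of it).
- regions_of(camera, name): "mask" (480x640 bool, what is visible of it) and "extent" ([left, top, right, bottom] in pixels, round what is visible of it).
- tip_of(camera, name): "position" ([column, row] in pixels: a listed point, or the origin of a listed thing).
The state is a dict: "time_s": time; "joint_positions": joint angles; "joint_velocities": joint speeds; "effort": joint torques, N m; "eef_pos": TCP position; "tcp_rot": TCP orientation; "force": force on the tool from outside, world axes, zero at the start; "wrist_torque": the same for the moment, N m; "opening": finger opening in m.
Only numpy, scipy, OpenCV 4.12 (cv2) and the standard library are available. Lean on these libraries where they do the work, as an engineer would, in place of code of your own. Each camera call takes 0.05 s, during which the arm holds its last target. There are 200 camera calls.

## Working session

There is one attempt and no reset: what is moved stays moved. The work goes in short steps, Python scripts to look and compute and a tool call to move; the robot and the scene stay as the last step left them, time stands still between calls to the robot, and variables do not carry over. Pictures are saved under pics/ and viewed, about 12 in all and at most 16, crops included, and the job is handed in when it is done.

Besides the shell and the picture viewer there is one more tool, called as name(argument=value, ...), one argument or row to a line, values as JSON. move_arm: Moves the arm, as the interface text tells. Its arguments: {"type":"object","properties":{"steps":{"type":"array"},"hand":{"type":"number"},"newtons":{"type":"number"}},"required":["steps"]}

```bash
ls; mkdir -p pics
cat > h.py <<'E'
import numpy as np, cv2
from scipy.spatial.transform import Rotation as Ro
from cell import sensors, get_image, camera_params, close_job, boxes_of, regions_of, tip_of
def pose():
    s=sensors.sense(); T=np.eye(4); T[:3,:3]=Ro.from_rotvec(s['tcp_rot']).as_matrix(); T[:3,3]=s['eef_pos']; return T
def cam(name,T=None):
    p=camera_params(name); K=np.array(p['K']);d=np.array(p['dist'])
    if name=='wrist': W=(pose() if T is None else T)@np.array(p['tool_from_camera'])
    else:
        W=np.eye(4);W[:3,:3]=np.array(p['R']).T;W[:3,3]=-W[:3,:3]@np.array(p['t'])
    return K,d,W
def onplane(name,uv,z,T=None):
    K,d,W=cam(name,T); n=cv2.undistortPoints(np.array(uv,float).reshape(-1,1,2),K,d).reshape(-1,2)
    r=np.c_[n,np.ones(len(n))]@W[:3,:3].T; o=W[:3,3]
    return o+r*((z-o[2])/r[:,2])[:,None]
def cloud(name,depth,T=None):
    K,d,W=cam(name,T); v,u=np.mgrid[0:480,0:640]
    n=cv2.undistortPoints(np.stack([u,v],-1).reshape(-1,1,2).astype(float),K,d).reshape(480,640,2)
    P=np.dstack([n*depth[...,None],depth]); return P@W[:3,:3].T+W[:3,3]
def proj(name,X,T=None):
    K,d,W=cam(name,T); V=np.linalg.inv(W)
    return cv2.projectPoints(np.array(X,float).reshape(-1,1,3),cv2.Rodrigues(V[:3,:3])[0],V[:3,3],K,d)[0].reshape(-1,2)
def ortho(C,img,x0,x1,y0,y1,res=.001):
    # top view: rows = -x (up = +x), cols = -y (left=+y); highest point wins
    H=int((x1-x0)/res);Wd=int((y1-y0)/res);o=np.zeros((H,Wd,3),np.uint8)
    P=C.reshape(-1,3);c=img.reshape(-1,3);m=(P[:,0]>x0)&(P[:,0]<x1)&(P[:,1]>y0)&(P[:,1]<y1)&np.isfinite(P).all(1);P=P[m];c=c[m]
    k=np.argsort(P[:,2]);P=P[k];c=c[k]
    o[np.clip(((x1-P[:,0])/res).astype(int),0,H-1),np.clip(((y1-P[:,1])/res).astype(int),0,Wd-1)]=c
    return o
def save(n,img): cv2.imwrite('pics/'+n,cv2.cvtColor(img,cv2.COLOR_RGB2BGR))
def toolshift(target):  # world delta -> tool axes
    T=pose(); return T[:3,:3].T@(np.array(target)-T[:3,3])
E
python3 - <<'E'
from h import *
for c in ['scene','side']:
    im,d=get_image(c); save(c+'0.png',im); np.savez(c+'0.npz',im=im,d=d)
    for n in ['tray','stage','stage_home','cam','cam_grip','cam_lobe','case','lid_handle','lid_hinge','bottle','bangle','scale']:
        b=[(np.round(x['extent']).tolist(),round(x['conf'],2)) for x in boxes_of(c,n)] if n in('tray','case','stage','cam','bottle','bangle','scale') else None
        t=[(np.round(x['position'],1).tolist(),round(x['conf'],2)) for x in tip_of(c,n)]
        print(c,n,b,t)
print(pose(),sensors.sense()['time_s'])
E
```

```text
pics
scene tray [([340.0, 230.0, 406.0, 299.0], 0.85), ([465.0, 148.0, 528.0, 225.0], 0.81), ([118.0, 229.0, 202.0, 295.0], 0.63)] [([160.6, 264.4], 0.88), ([495.3, 188.8], 0.85), ([372.0, 262.6], 0.56)]
scene stage [([204.0, 236.0, 311.0, 338.0], 0.72)] [([269.3, 287.8], 0.74)]
scene stage_home None [([266.9, 287.6], 0.96)]Traceback (most recent call last):
  File "<stdin>", line 6, in <module>
ValueError: it knows: bangle, bottle, cam_grip, cam_lobe, case, holder, lid_handle, lid_hinge, scale, stage, stage_home, tray, tray_bay
```

Run:
```python
from h import *
for c in ['scene','side']:
    im,d=get_image(c); save(c+'0.png',im); np.savez(c+'0.npz',im=im,d=d)
    for n in ['tray','stage','stage_home','tray_bay','cam_grip','cam_lobe','case','lid_handle','lid_hinge','bottle','bangle','scale']:
        t=[(np.round(x['position'],1).tolist(),round(x['conf'],2)) for x in tip_of(c,n)]
        z={'cam_grip':.048,'cam_lobe':.012,'lid_handle':.0995,'lid_hinge':.0565,'stage_home':.004}.get(n,0)
        print(c,n,[(p,q,np.round(onplane(c,p,z)[0][:2],3).tolist()) for p,q in t])
print(np.round(pose(),3),sensors.sense()['time_s'])
```

```text
scene tray [([373.1, 262.6], 0.7, [0.482, 0.065]), ([492.6, 186.7], 0.65, [0.205, 0.372]), ([157.9, 264.9], 0.55, [0.529, -0.438])]
scene stage [([262.8, 288.4], 0.85, [0.575, -0.182])]
scene stage_home [([266.7, 289.7], 0.77, [0.58, -0.172])]
scene tray_bay [([143.2, 276.5], 0.93, [0.564, -0.462]), ([382.6, 248.1], 0.87, [0.436, 0.086]), ([497.5, 206.1], 0.71, [0.275, 0.376])]
scene cam_grip [([234.3, 253.8], 0.69, [0.518, -0.252]), ([372.6, 262.0], 0.29, [0.516, 0.062]), ([264.4, 292.8], 0.23, [0.617, -0.166])]
scene cam_lobe [([234.3, 257.9], 0.73, [0.503, -0.261]), ([235.9, 255.9], 0.35, [0.497, -0.258])]
scene case [([469.6, 278.2], 0.76, [0.508, 0.286])]
scene lid_handle [([458.5, 247.8], 0.68, [0.501, 0.243])]
scene lid_hinge [([508.2, 263.7], 0.85, [0.502, 0.359])]
scene bottle [([338.1, 366.8], 0.92, [0.75, 0.002]), ([459.6, 250.0], 0.53, [0.427, 0.27]), ([235.5, 253.5], 0.36, [0.481, -0.264])]
scene bangle [([391.0, 344.5], 0.91, [0.691, 0.109]), ([235.8, 257.2], 0.33, [0.492, -0.261])]
scene scale [([194.3, 197.5], 0.79, [0.308, -0.408])]
side tray [([311.2, 290.0], 0.74, 
[... 362 characters left out ...]
64.7, 223.6], 0.52, [0.51, -0.232]), ([217.8, 325.6], 0.36, [0.513, 0.346])]
side cam_lobe [([369.0, 230.6], 0.63, [0.51, -0.261])]
side case [([241.7, 331.2], 0.58, [0.503, 0.289])]
side lid_handle [([249.0, 284.5], 0.59, [0.511, 0.247])]
side lid_hinge [([214.9, 325.0], 0.69, [0.511, 0.355]), ([248.4, 246.4], 0.33, [0.677, 0.076])]
side bottle [([249.5, 244.4], 0.77, [0.751, -0.002])]
side bangle [([231.4, 269.3], 0.84, [0.7, 0.123]), ([248.8, 244.6], 0.25, [0.752, 0.0]), ([217.3, 326.1], 0.18, [0.559, 0.31])]
side scale [([446.7, 236.2], 0.47, [0.317, -0.393])]
[[ 1.    -0.     0.     0.65 ]
 [-0.    -1.     0.     0.   ]
 [ 0.    -0.    -1.     0.256]
 [ 0.     0.     0.     1.   ]] 1.65
```

View pics/scene0.png

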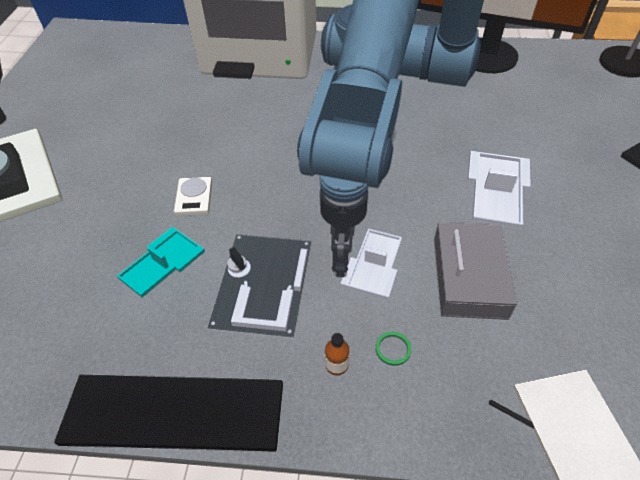

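View pics/side0.png

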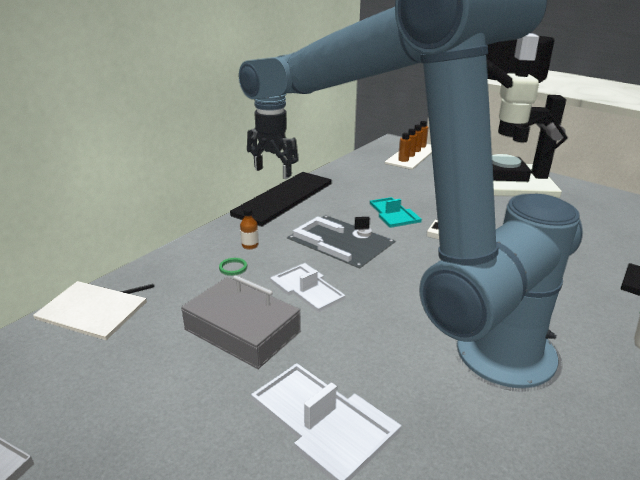

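The candidates for the tray are (373,262), which is grey and small; (497,188), which is grey and looks larger; and (160,263), which is turquoise and so excluded. I'll check sizes in a metric top view.

Run:
```python
from h import *
o=None
for c in ['side','scene']:
    z=np.load(c+'0.npz'); C=cloud(c,z['d']); C[(z['d']==0)|(C[...,2]>.15)]=np.nan
    q=ortho(C,z['im'],.1,.7,-.35,.45); o=q if o is None else np.where(q.any(2,keepdims=True),q,o)
for k in range(0,800,50): cv2.putText(o,str(45-k//10),(k,10),0,.35,(255,255,0)); o[::10,k]=(255,255,0)
for k in range(0,600,50): cv2.putText(o,str(70-k//10),(0,k+4),0,.35,(255,0,0)); o[k,::10]=(255,0,0)
save('ortho.png',o)
for n in ['tray']:
    for c in ['scene']:
        z=np.load(c+'0.npz'); C=cloud(c,z['d'])
        for r in regions_of(c,n):
            P=C[r['mask']]; P=P[(P[:,2]<.05)]; print(np.round(r['extent']),len(P), cv2.minAreaRect(P[:,:2].astype(np.float32)),np.round(np.percentile(P[:,2],[5,50,99]),3))
```

```text
[117. 228. 203. 297.] 2801 ((0.5198569893836975, -0.4374190866947174), (0.12925434112548828, 0.18166136741638184), 55.94257354736328) [0.002 0.006 0.047]
[335. 232. 403. 300.] 2653 ((0.4840324819087982, 0.06545612961053848), (0.11581158638000488, 0.17973248660564423), 75.49337768554688) [0.001 0.006 0.047]
[463. 149. 530. 230.] 3678 ((0.2057989239692688, 0.3845680356025696), (0.16592524945735931, 0.2766955494880676), 80.96623229980469) [0.003 0.008 0.045]
```

View pics/ortho.png

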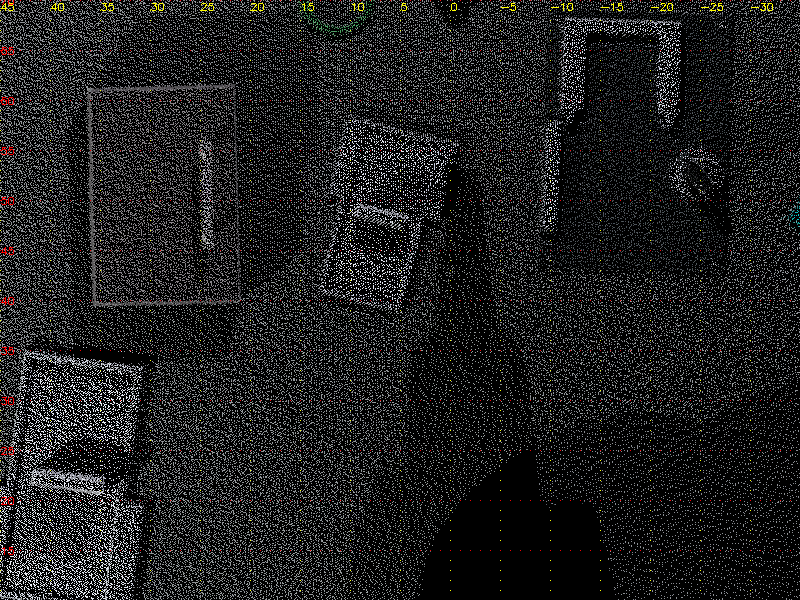

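move_arm(
  steps=[
    [-0.1,0.05,-0.15,0,0,0],
    [-0.1,0.05,-0.15,0,0,0],
    [-0.1,0.05,-0.15,0,0,0],
    [-0.1,0.05,-0.15,0,0,0],
    [-0.1,0.05,-0.15,0,0,0],
  ],
)

```text
time_s: 2.2
eef_pos: [0.55, -0.0512, 0.4131]
tcp_rot: [3.138, -0.003, 0.016]
force: [1.4, 0.4, -0.1]
opening: 0.0852
```

Run:
```python
from h import *
T=pose(); im,d=get_image('wrist'); np.savez('w1.npz',im=im,d=d,T=T); save('w1.png',im)
print(np.round(T,3)); print(np.round(camera_params('wrist')['tool_from_camera'],3),camera_params('wrist')['K'])
for n in ['tray','tray_bay','stage_home','cam_grip','cam_lobe','case','lid_handle']:
    z={'cam_grip':.048,'cam_lobe':.012,'lid_handle':.0995,'lid_hinge':.0565,'stage_home':.004,'tray_bay':.004}.get(n,0)
    print(n,[(np.round(x['position']).tolist(),round(x['conf'],2),np.round(onplane('wrist',x['position'],z,T)[0][:2],4).tolist()) for x in tip_of('wrist',n)])
```

```text
[[ 1.    -0.002  0.011  0.55 ]
 [-0.002 -1.    -0.004 -0.051]
 [ 0.011  0.004 -1.     0.413]
 [ 0.     0.     0.     1.   ]]
[[ 1.     0.     0.001  0.   ]
 [-0.     0.95   0.312 -0.079]
 [-0.001 -0.312  0.95  -0.118]
 [ 0.     0.     0.     1.   ]] [[406.3774451    0.         314.50325849]
 [  0.         406.3774451  228.44370599]
 [  0.           0.           1.        ]]
tray [([293.0, 397.0], 0.84, [0.52, -0.4345]), ([257.0, 62.0], 0.82, [0.4855, 0.0663])]
tray_bay [([221.0, 51.0], 0.9, [0.443, 0.078]), ([318.0, 412.0], 0.64, [0.5607, -0.4606])]
stage_home [([332.0, 242.0], 0.81, [0.5797, -0.1674])]
cam_grip [([295.0, 312.0], 0.96, [0.5276, -0.2514])]
cam_lobe [([277.0, 311.0], 0.76, [0.5006, -0.2693])]
case []
lid_handle []
```

View pics/w1.png

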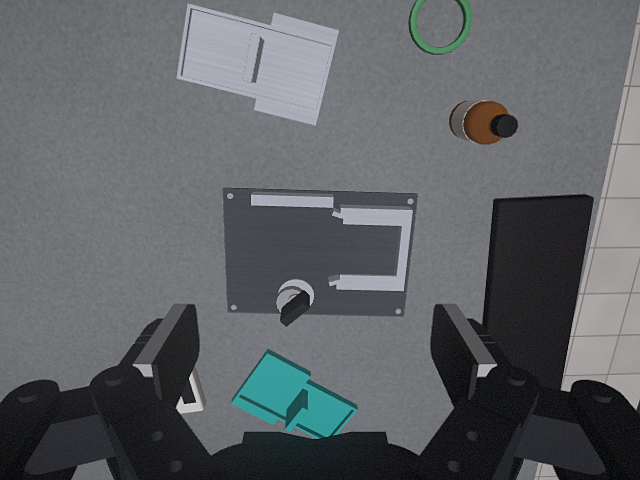

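The picture shows the tray at (257,62) with its narrow end left (robot side). The stage is at (320,252), the knob at (295,305) and the turquoise tray at (290,397). The rib is at (255,58).

Run:
```python
from h import *
z=np.load('w1.npz');T=z['T'];im=z['im'];C=cloud('wrist',z['d'],T)
def fit(A,B): # A model->B world 2D rigid
    a=A.mean(0);b=B.mean(0);H=(A-a).T@(B-b);U,S,V=np.linalg.svd(H);R=(U@V).T
    t=b-R@a; return np.degrees(np.arctan2(R[1,0],R[0,0])),t,np.abs(A@R.T+t-B).max()
px=cv2.cornerSubPix(cv2.cvtColor(im,cv2.COLOR_RGB2GRAY),np.array([[223,188],[417,193],[405,316],[227,311]],np.float32).reshape(-1,1,2),(5,5),(-1,-1),(3,50,.01)).reshape(-1,2)
B=onplane('wrist',px,.004,T)[:,:2]
print('stage',px.round(1).tolist(),B.round(4).tolist(),fit(np.array([[-.15,.076],[.11,.076],[.11,-.11],[-.15,-.11]]),B))
px=cv2.cornerSubPix(cv2.cvtColor(im,cv2.COLOR_RGB2GRAY),np.array([[190,4],[177,78],[316,125],[338,30]],np.float32).reshape(-1,1,2),(4,4),(-1,-1),(3,50,.01)).reshape(-1,2)
B=onplane('wrist',px,.012,T)[:,:2]
print('tray',px.round(1).tolist(),B.round(4).tolist(),fit(np.array([[.088,-.042],[.088,.042],[-.088,.056],[-.088,-.056]]),B))
# rib from depth
m=(C[...,2]>.038)&(C[...,2]<.052)&(np.hypot(C[...,0]-.485,C[...,1]-.066)<.06)
P=C[m];print(len(P),P.mean(0),cv2.minAreaRect(P[:,:2].astype(np.float32)))
m=(C[...,2]>.05)&(C[...,2]<.07)&(np.hypot(C[...,0]-.52,C[...,1]+.25)<.06)
P=C[m];print('knob',len(P),P.mean(0),cv2.minAreaRect(P[:,:2].astype(np.float32)))
m=(np.abs(C[...,2]-.022)<.004)&(np.hypot(C[...,0]-.6,C[...,1]+.16)<.12)
P=C[m];print('rails',len(P),P[:,:2].min(0),P[:,:2].max(0))
```

```text
stage [[223.0, 188.0], [417.0, 193.0], [401.5, 312.70001220703125], [229.1999969482422, 308.5]] [[0.4338, -0.0898], [0.6918, -0.0976], [0.6831, -0.2787], [0.4297, -0.2696]] (np.float64(-1.9316777603320243), array([ 0.5801674 , -0.16762022]), np.float64(0.003285698661303238))
tray [[187.39999389648438, 4.400000095367432], [177.0, 77.0999984741211], [314.8999938964844, 125.0999984741211], [338.6000061035156, 30.100000381469727]] [[0.409, 0.1279], [0.3894, 0.0487], [0.5554, -0.0087], [0.5832, 0.0999]] (np.float64(165.87996792785674), array([0.48423235, 0.06693603]), np.float64(0.0012455239399899731))
449 [0.48436046 0.06665684 0.04617368] ((0.4839971363544464, 0.06698238849639893), (0.050120700150728226, 0.010324941016733646), 75.11907196044922)
knob 399 [ 0.52772577 -0.24413649  0.05950756] ((0.5275352001190186, -0.2462129145860672), (0.0440099835395813, 0.014312570914626122), 42.39976119995117)
rails 3715 [ 0.49182761 -0.24612958] [ 0.68209913 -0.09452132]
```

move_arm(
  steps=[
    [-0.066,-0.117,0.13,0,0,-40],
    [-0.066,-0.117,0.18,0,0,-40],
    [-0.066,-0.117,0.23,0,0,-40],
    [-0.066,-0.117,0.276,0,0,-40],
    [-0.066,-0.117,0.276,0,0,-40],
  ],
)

```text
time_s: 3.1
eef_pos: [0.4926, 0.0515, 0.1874]
tcp_rot: [-2.949, -1.083, -0.0]
force: [1.4, -0.3, -0.4]
opening: 0.0855
```

move_arm(
  steps=[
    [0,0,0,0,0,-35.9],
    [0,0,0,0,0,-35.9],
    [0,0,0,0,0,-35.9],
    [0,0,0,0,0,-35.9],
    [0,0,0,0,0,-35.9],
  ],
)

```text
time_s: 3.6
eef_pos: [0.4931, 0.0507, 0.1888]
tcp_rot: [-2.475, -1.933, 0.001]
force: [-0.1, -0.4, 0.3]
opening: 0.0854
```

Run:
```python
from h import *
T=pose(); im,d=get_image('wrist'); np.savez('w2.npz',im=im,d=d,T=T); save('w2.png',im)
print(np.round(T,4).tolist())
C=cloud('wrist',d,T)
m=(C[...,2]>.038)&(C[...,2]<.052)&(np.hypot(C[...,0]-.485,C[...,1]-.066)<.06)
P=C[m];print(len(P),P.mean(0),cv2.minAreaRect(P[:,:2].astype(np.float32)))
# stage from first image, raw corners
z=np.load('w1.npz')
B=onplane('wrist',[[223,188],[417,193],[405,316],[227,311]],.004,z['T'])[:,:2];print(B.round(4).tolist())
```

```text
[[0.2421, 0.9703, -0.0013, 0.4931], [0.9703, -0.2421, 0.0001, 0.0507], [-0.0002, -0.0013, -1.0, 0.1888], [0.0, 0.0, 0.0, 1.0]]
1328 [0.48306824 0.06777336 0.04604417] ((0.4838259518146515, 0.06784036755561829), (0.049905236810445786, 0.010454002767801285), 76.0573501586914)
[[0.4319, -0.0893], [0.6898, -0.097], [0.6867, -0.2833], [0.4243, -0.2733]]
```

move_arm(
  steps=[
    [0.0142,-0.0131,0.02,0,0,0],
    [0.0142,-0.0131,0.06,0,0,0],
    [0.0142,-0.0131,0.1,0,0,0],
    [0.0142,-0.0131,0.13,0,0,0],
    [0.0142,-0.0131,0.142,0,0,0],
  ],
  hand=0.0854,
)

```text
time_s: 4.15
eef_pos: [0.4817, 0.0677, 0.0442]
tcp_rot: [-2.476, -1.927, 0.007]
force: [-0.0, -0.1, 0.6]
opening: 0.0855
```

move_arm(
  steps=[
    [0,0,0,0,0,0],
    [0,0,0,0,0,0],
    [0,0,0,0,0,0],
    [0,0,0,0,0,0],
    [0,0,0,0,0,0],
  ],
  hand=0.04,
  newtons=80,
)

```text
time_s: 4.65
eef_pos: [0.4861, 0.0673, 0.0498]
tcp_rot: [2.475, 1.93, 0.005]
force: [0.1, -0.8, 7.1]
opening: 0.0475
```

move_arm(
  steps=[
    [0,0,0,0,0,0],
    [0,0,0,0,0,0],
    [0,0,0,0,0,0],
  ],
)

```text
time_s: 4.95
eef_pos: [0.4861, 0.0673, 0.0498]
tcp_rot: [2.475, 1.93, 0.005]
force: [-0.8, 0.1, 7.1]
opening: 0.0478
```

move_arm(
  steps=[
    [0,0,-0.03,0,0,0],
    [0,0,-0.07,0,0,0],
    [0,0,-0.1,0,0,0],
    [0,0,-0.1,0,0,0],
    [0,0,-0.1,0,0,0],
  ],
)

```text
time_s: 5.45
eef_pos: [0.484, 0.0674, 0.1477]
tcp_rot: [2.477, 1.931, 0.001]
force: [0.1, -0.8, -3.8]
opening: 0.0477
```

move_arm(
  steps=[
    [0,0,0,0,0,8],
    [0,0,0,0,0,16],
    [0,0,0,0,0,24],
    [0,0,0,0,0,32],
    [0,0,0,0,0,40],
  ],
)

```text
time_s: 5.95
eef_pos: [0.4823, 0.0676, 0.1448]
tcp_rot: [-2.99, -0.959, 0.007]
force: [0.1, 0.5, -2.8]
opening: 0.0476
```

move_arm(
  steps=[
    [0,0,0,0,0,8],
    [0,0,0,0,0,16],
    [0,0,0,0,0,24],
    [0,0,0,0,0,32],
    [0,0,0,0,0,40],
  ],
)

```text
time_s: 6.45
eef_pos: [0.4823, 0.0676, 0.1448]
tcp_rot: [-3.139, 0.122, 0.008]
force: [-0.1, 0.1, -2.7]
opening: 0.0476
```

move_arm(
  steps=[
    [0,0,0,0,0,8],
    [0,0,0,0,0,16],
    [0,0,0,0,0,24],
    [0,0,0,0,0,32],
    [0,0,0,0,0,40],
  ],
)

```text
time_s: 6.95
eef_pos: [0.4823, 0.0676, 0.1448]
tcp_rot: [2.907, -1.187, -0.007]
force: [-0.7, 0.3, -2.0]
opening: 0.0481
```

move_arm(
  steps=[
    [0,0,0,0,0,8],
    [0,0,0,0,0,16],
    [0,0,0,0,0,24],
    [0,0,0,0,0,32],
    [0,0,0,0,0,40],
  ],
)

```text
time_s: 7.45
eef_pos: [0.4823, 0.0676, 0.1448]
tcp_rot: [2.324, -2.109, -0.006]
force: [0.5, -0.8, -2.8]
opening: 0.0478
```

move_arm(
  steps=[
    [0,0,0,0,0,7.8],
    [0,0,0,0,0,7.8],
    [0,0,0,0,0,7.8],
  ],
)

```text
time_s: 7.75
eef_pos: [0.483, 0.0675, 0.1458]
tcp_rot: [2.186, -2.254, -0.004]
force: [0.9, 0.3, -3.6]
opening: 0.0478
```

Run:
```python
from h import *
T=pose(); im,d=get_image('wrist'); np.savez('w3.npz',im=im,d=d,T=T); save('w3.png',im)
print(np.round(T,4).tolist(),sensors.sense()['opening'], toolshift([.4796,-.1647,.15]))
```

```text
[[-0.0305, -0.9995, -0.0032, 0.483], [-0.9995, 0.0304, 0.0003, 0.0675], [-0.0002, 0.0032, -1.0, 0.1458], [0.0, 0.0, 0.0, 1.0]] 0.04776908786799243 [ 0.23217829 -0.00347586 -0.00383166]
```

View pics/w3.png

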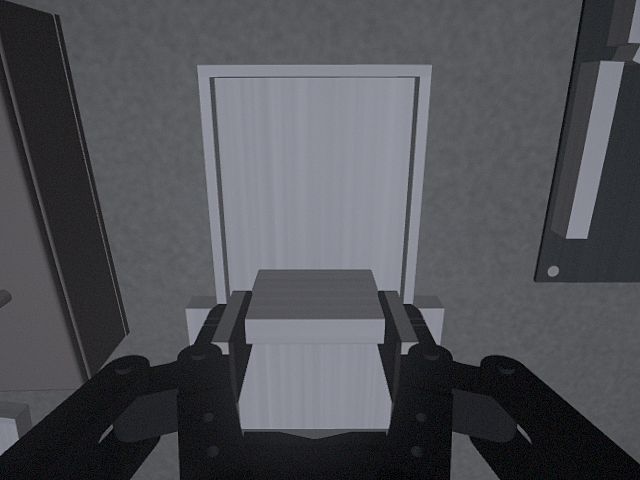

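The tray is held squarely: its narrow end is at the top of the picture (315,70), the rib is between the fingers, and the stage is at right. Next I carry it to the front of the rails.

move_arm(
  steps=[
    [0.05,0,0,0,0,0],
    [0.1,0,0,0,0,0],
    [0.15,-0.002,0,0,0,0],
    [0.2,-0.003,0,0,0,0],
    [0.232,-0.0035,0,0,0,0],
  ],
)

```text
time_s: 8.3
eef_pos: [0.4796, -0.1676, 0.1474]
tcp_rot: [2.184, -2.258, 0.001]
force: [0.7, 0.9, -2.7]
opening: 0.0476
```

move_arm(
  steps=[
    [0,0,0.03,0,0,0],
    [0,0,0.06,0,0,0],
    [0,0,0.08,0,0,0],
    [0,0,0.08,0,0,0],
    [0,0,0.08,0,0,0],
  ],
)

```text
time_s: 8.8
eef_pos: [0.4799, -0.1645, 0.0674]
tcp_rot: [2.185, -2.257, -0.001]
force: [0.1, -0.9, -3.5]
opening: 0.0478
```

Run:
```python
from h import *
T=pose(); im,d=get_image('wrist'); np.savez('w4.npz',im=im,d=d,T=T); save('w4.png',im)
print(np.round(T,4).tolist(),sensors.sense()['opening'])
C=cloud('wrist',d,T); 
# stage-frame coords using estimate
a=np.radians(-1.9);R=np.array([[np.cos(a),-np.sin(a)],[np.sin(a),np.cos(a)]])
S=(C[...,:2]-[.5795,-.168])@R
for v in (40,60,80,100,110,120,130,140,150,160,180,200): # scan rows: print z transitions
    row=C[v,:,2]; e=np.where(np.abs(np.diff(row))>.004)[0]
    print(v,[(int(u),np.round(S[v,u]*1000,1).tolist(),np.round(row[[u,u+1]]*1000,0).tolist()) for u in e][:14])
```

```text
[[-0.0322, -0.9995, -0.0005, 0.4799], [-0.9995, 0.0322, 0.0003, -0.1645], [-0.0003, 0.0005, -1.0, 0.0674], [0.0, 0.0, 0.0, 1.0]] 0.048064415237107555
40 [(147, [2.8, 68.5], [5.0, 186.0]), (148, [-19.9, -0.1], [186.0, 5.0]), (174, [2.8, 57.6], [4.0, 23.0]), (300, [2.5, 5.6], [4.0, 186.0]), (301, [-19.9, -0.1], [186.0, 4.0]), (459, [0.5, -53.8], [23.0, 5.0]), (580, [3.8, -111.1], [5.0, 0.0]), (586, [4.4, -116.2], [1.0, 186.0]), (587, [-19.9, -0.1], [186.0, 0.0])]
60 [(36, [-3.8, 119.9], [0.0, 186.0]), (37, [-19.9, -0.1], [186.0, 1.0]), (125, [-4.4, 80.9], [-0.0, 23.0]), (220, [-5.3, 38.7], [6.0, 186.0]), (221, [-19.9, -0.1], [186.0, 5.0]), (288, [-5.2, 10.6], [4.0, 186.0]), (289, [-19.9, -0.1], [186.0, 3.0]), (474, [-4.8, -66.8], [5.0, 186.0]), (475, [-19.9, -0.1], [186.0, 5.0])]
80 [(127, [-12.6, 81.1], [-0.0, 23.0]), (197, [-13.0, 49.1], [5.0, 31.0]), (430, [-13.9, -42.1], [31.0, 5.0]), (442, [-12.8, -54.4], [4.0, 186.0]), (443, [-19.9, -0.1], [186.0, 4.0]), (521, [-12.4, -88.1], [5.0, 186.0]), (522, [-19.9, -0.1], [186.0, 6.0]), (616, [-11.5, -132.4], [1.0, 186.0]), (617, [-19.9, -0
[... 2593 characters left out ...]
])]
180 [(139, [-56.5, 80.9], [1.0, 22.0]), (140, [-52.2, 71.1], [22.0, 186.0]), (141, [-19.9, -0.1], [186.0, 23.0]), (205, [-55.9, 49.2], [4.0, 31.0]), (218, [-51.2, 37.6], [28.0, 186.0]), (219, [-19.9, -0.1], [186.0, 23.0]), (242, [-52.2, 29.0], [23.0, 186.0]), (243, [-19.9, -0.1], [186.0, 23.0]), (281, [-51.9, 13.0], [24.0, 20.0]), (422, [-50.7, -42.3], [30.0, 4.0]), (575, [-44.6, -83.6], [60.0, 1.0])]
200 [(17, [-65.9, 141.4], [1.0, 186.0]), (18, [-19.9, -0.1], [186.0, 1.0]), (142, [-66.0, 80.7], [1.0, 22.0]), (207, [-65.2, 49.0], [4.0, 30.0]), (406, [-61.0, -38.7], [21.0, 25.0]), (421, [-58.5, -42.3], [31.0, 5.0]), (508, [-61.3, -82.8], [19.0, 27.0]), (590, [-51.5, -91.1], [58.0, 1.0])]
```

View pics/w4.png

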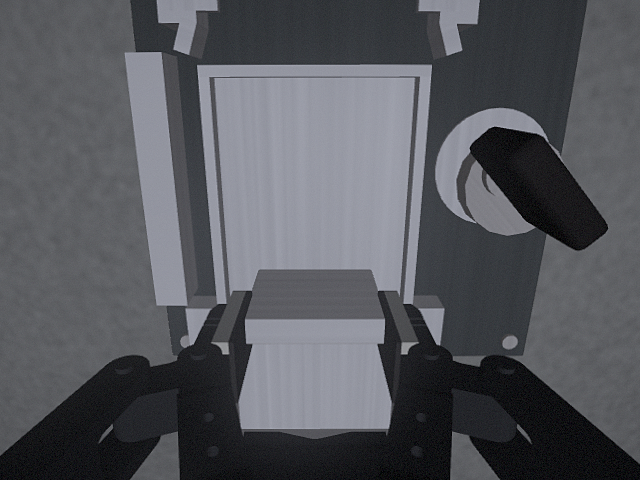

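The tray front edge spans columns 197–432 and the rail lips are at 218 and 418. The lips are about 1.3 mm to the right, so I shift by that, go forward, then down.

move_arm(
  steps=[
    [0.0012,-0.008,0,0,0,0],
    [0.0012,-0.008,0.005,0,0,0],
    [0.0012,-0.008,0.01,0,0,0],
    [0.0012,-0.008,0.0125,0,0,0],
    [0.0012,-0.008,0.0135,0,0,0],
  ],
)

```text
time_s: 9.35
eef_pos: [0.4875, -0.1657, 0.0538]
tcp_rot: [2.184, -2.257, -0.002]
force: [-3.3, 2.0, 6.3]
opening: 0.048
```

move_arm(
  steps=[
    [0,-0.005,0,0,0,0],
    [0,-0.01,0,0,0,0],
    [0,-0.015,0,0,0,0],
    [0,-0.02,0,0,0,0],
    [0,-0.025,0,0,0,0],
  ],
)

```text
time_s: 9.85
eef_pos: [0.5133, -0.1669, 0.0539]
tcp_rot: [2.184, -2.258, -0.0]
force: [-0.0, 0.3, -2.1]
opening: 0.048
```

Run:
```python
from h import *
T=pose(); im,d=get_image('wrist'); np.savez('w5.npz',im=im,d=d,T=T); save('w5.png',im)
print(np.round(T,4).tolist(),sensors.sense()['opening'],sensors.sense()['force'])
```

```text
[[-0.0331, -0.9995, -0.0001, 0.5133], [-0.9995, 0.0331, 0.0, -0.1669], [-0.0, 0.0001, -1.0, 0.0539], [0.0, 0.0, 0.0, 1.0]] 0.047856262901882156 [ 0.086462   -0.71530611 -2.04630215]
```

View pics/w5.png

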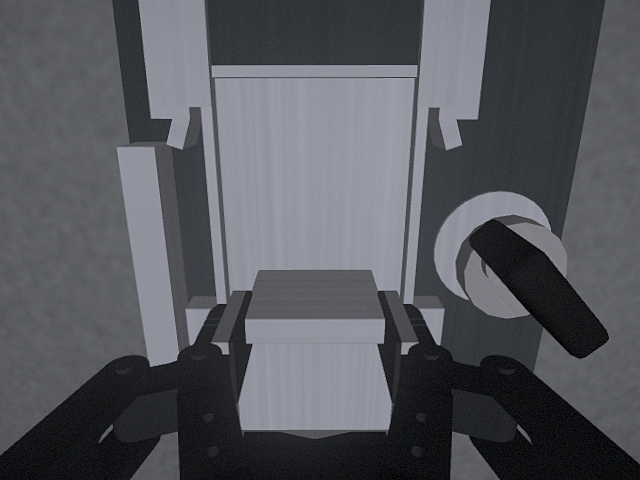

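The narrow end is under both lips, centred between columns 212 and 416. I continue the slide.

move_arm(
  steps=[
    [0,-0.012,0,0,0,0],
    [0,-0.024,0,0,0,0],
    [0,-0.036,0,0,0,0],
    [0,-0.046,0,0,0,0],
    [0,-0.055,0,0,0,0],
  ],
)

```text
time_s: 10.4
eef_pos: [0.5688, -0.1687, 0.0539]
tcp_rot: [2.184, -2.258, -0.0]
force: [-1.3, -0.1, -1.1]
opening: 0.0481
```

move_arm(
  steps=[
    [0,-0.002,0,0,0,0],
    [0,-0.004,0,0,0,0],
    [0,-0.006,0,0,0,0],
    [0,-0.008,0,0,0,0],
    [0,-0.01,0,0,0,0],
  ],
)

```text
time_s: 10.9
eef_pos: [0.5771, -0.1689, 0.0539]
tcp_rot: [2.183, -2.257, -0.003]
force: [-9.2, -1.3, 4.8]
opening: 0.0476
```

move_arm(
  steps=[
    [0,-0.0015,0,0,0,0],
    [0,-0.003,0,0,0,0],
    [0,-0.003,0,0,0,0],
  ],
)

```text
time_s: 11.2
eef_pos: [0.5773, -0.1689, 0.0538]
tcp_rot: [2.18, -2.253, -0.014]
force: [-18.2, 0.5, 12.6]
opening: 0.0477
```

move_arm(
  steps=[
    [0,0.001,0,0,0,0],
    [0,0.001,0,0,0,0],
    [0,0.001,0,0,0,0],
  ],
  hand=0.075,
)

```text
time_s: 11.5
eef_pos: [0.5804, -0.1693, 0.0544]
tcp_rot: [-2.184, 2.258, -0.002]
force: [0.7, 0.1, 0.2]
opening: 0.0752
```

move_arm(
  steps=[
    [0,0,-0.03,0,0,0],
    [0,0,-0.07,0,0,0],
    [0,0.04,-0.11,0,0,0],
    [0,0.08,-0.15,0,0,0],
    [0,0.1,-0.17,0,0,0],
  ],
)

```text
time_s: 12.0
eef_pos: [0.4792, -0.1657, 0.2261]
tcp_rot: [-2.184, 2.257, -0.003]
force: [0.5, -0.2, -0.2]
opening: 0.0749
```

move_arm(
  steps=[
    [0,0,0,0,0,0],
    [0,0,0,0,0,0],
  ],
)

```text
time_s: 12.2
eef_pos: [0.4803, -0.166, 0.225]
tcp_rot: [-2.183, 2.258, -0.005]
force: [0.3, 0.5, -0.8]
opening: 0.0751
```

Run:
```python
from h import *
T=pose(); im,d=get_image('wrist'); np.savez('w6.npz',im=im,d=d,T=T); save('w6.png',im)
print(np.round(T,4).tolist())
C=cloud('wrist',d,T)
m=(C[...,2]>.053)&(C[...,2]<.07)&(np.hypot(C[...,0]-.5275,C[...,1]+.245)<.04)
P=C[m];print('knob',len(P),cv2.minAreaRect(P[:,:2].astype(np.float32)))
m=(C[...,2]>.045)&(C[...,2]<.054)&(np.hypot(C[...,0]-.58,C[...,1]+.168)<.04)
P=C[m];print('rib',len(P),P.mean(0),cv2.minAreaRect(P[:,:2].astype(np.float32)))
for n in ['cam_grip','cam_lobe','stage_home','tray_bay']:
    z={'cam_grip':.048,'cam_lobe':.012,'stage_home':.004,'tray_bay':.008}[n]
    print(n,[(np.round(x['position']).tolist(),round(x['conf'],2),np.round(onplane('wrist',x['position'],z,T)[0][:2],4).tolist()) for x in tip_of('wrist',n)])
```

```text
[[-0.0335, -0.9994, 0.0028, 0.4803], [-0.9994, 0.0335, -0.0014, -0.166], [0.0013, -0.0028, -1.0, 0.225], [0.0, 0.0, 0.0, 1.0]]
knob 1273 ((0.5276393890380859, -0.24637658894062042), (0.0437588095664978, 0.013979236595332623), 41.457027435302734)
rib 1178 [ 0.57951633 -0.16979062  0.05078293] ((0.5795468091964722, -0.16956855356693268), (0.05015105754137039, 0.009717158041894436), 88.15632629394531)
cam_grip [([422.0, 142.0], 0.74, [0.5268, -0.2458])]
cam_lobe [([430.0, 164.0], 0.67, [0.5054, -0.2631])]
stage_home []
tray_bay [([313.0, 8.0], 0.63, [0.6244, -0.1709])]
```

View pics/w6.png

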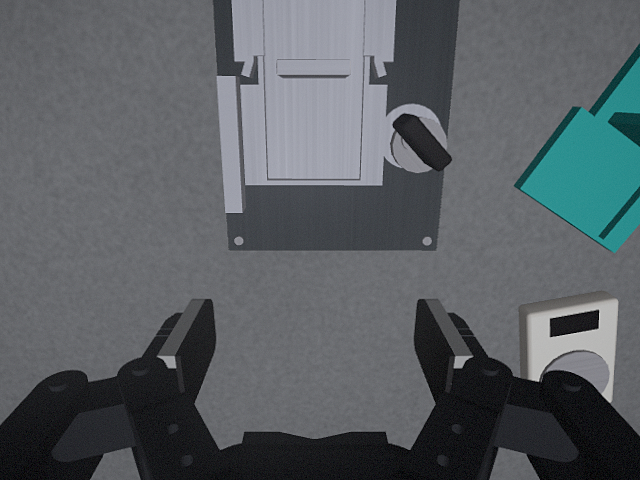

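The tray is home: the rib is at (0.5795,-0.1697) and yaw agrees. The knob is at pixel (422,142) with its angle about 0.81 rad. I grip it next.

move_arm(
  steps=[
    [0.03,-0.02,0,0,0,-8.5],
    [0.06,-0.04,0.03,0,0,-17],
    [0.0779,-0.0498,0.06,0,0,-25.5],
    [0.0779,-0.0498,0.09,0,0,-34],
    [0.0779,-0.0498,0.115,0,0,-42.5],
  ],
  hand=0.045,
)

```text
time_s: 12.95
eef_pos: [0.5266, -0.2453, 0.1056]
tcp_rot: [-2.857, 1.304, 0.006]
force: [-0.8, 0.7, -0.2]
opening: 0.0452
```

move_arm(
  steps=[
    [0,0,0,0,0,-0.9],
    [0,0,0,0,0,-0.9],
    [0,0,0,0,0,-0.9],
  ],
)

```text
time_s: 13.25
eef_pos: [0.5281, -0.2458, 0.1105]
tcp_rot: [2.863, -1.293, 0.004]
force: [0.8, -0.5, -0.4]
opening: 0.0449
```

Run:
```python
from h import *
T=pose();print(np.round(T,4).tolist(),sensors.sense()['opening'],toolshift([.5276,-.2458,.054]),np.degrees(np.arctan2(T[1,0],T[0,0])))
```

```text
[[0.6613, -0.7501, 0.0021, 0.5281], [-0.7501, -0.6614, -0.0015, -0.2458], [0.0025, -0.0006, -1.0, 0.1105], [0.0, 0.0, 0.0, 1.0]] 0.044933652586052295 [-0.00044093  0.00042368  0.05646956] -48.59704828262479
```

move_arm(
  steps=[
    [0,0,0.02,0,0,0],
    [0,0,0.04,0,0,0],
    [0,0,0.0565,0,0,0],
    [0,0,0.0565,0,0,0],
  ],
)

```text
time_s: 13.65
eef_pos: [0.5262, -0.2445, 0.051]
tcp_rot: [-2.863, 1.291, 0.005]
force: [-0.9, 0.1, -0.2]
opening: 0.0451
```

move_arm(
  steps=[
    [0,0,0,0,0,0],
    [0,0,0,0,0,0],
    [0,0,0,0,0,0],
    [0,0,0,0,0,0],
    [0,0,0,0,0,0],
  ],
  hand=0.005,
  newtons=100,
)

```text
time_s: 14.15
eef_pos: [0.5274, -0.2452, 0.0541]
tcp_rot: [-2.864, 1.29, 0.0]
force: [-3.8, 2.8, 6.8]
opening: 0.0124
```

move_arm(
  steps=[
    [0,0,0,0,0,6],
    [0,0,0,0,0,12],
    [0,0,0,0,0,18],
    [0,0,0,0,0,24],
    [0,0,0,0,0,30],
  ],
)

```text
time_s: 14.65
eef_pos: [0.5275, -0.2455, 0.0541]
tcp_rot: [2.429, -1.991, 0.001]
force: [-3.4, 1.7, 5.5]
opening: 0.0127
```

move_arm(
  steps=[
    [0,0,0,0,0,5],
    [0,0,0,0,0,10],
    [0,0,0,0,0,15],
    [0,0,0,0,0,20],
    [0,0,0,0,0,25],
  ],
)

```text
time_s: 15.15
eef_pos: [0.5274, -0.2457, 0.0541]
tcp_rot: [1.942, -2.469, 0.002]
force: [-2.7, 1.2, 4.6]
opening: 0.0126
```

Run:
```python
from h import *
T=pose();s=sensors.sense();print(np.round(T[:3,3],4),s['opening'],s['force'],s['wrist_torque'],np.degrees(np.arctan2(T[1,0],T[0,0])))
```

```text
[ 0.5274 -0.2457  0.0541] 0.012631935048713403 [-2.69481774  1.18434626  4.56901538] [0.09127362 0.50125163 0.31090451] -103.62929152273408
```

move_arm(
  steps=[
    [0,0,0,0,0,3],
    [0,0,0,0,0,6],
    [0,0,0,0,0,9],
    [0,0,0,0,0,12],
    [0,0,0,0,0,15],
  ],
)

```text
time_s: 15.65
eef_pos: [0.5273, -0.246, 0.0541]
tcp_rot: [1.607, -2.698, 0.003]
force: [-4.4, -0.1, 4.5]
opening: 0.0127
```

Run:
```python
from h import *
T=pose();s=sensors.sense();print(np.round(T[:3,3],4),s['opening'],s['force'],s['wrist_torque'],np.degrees(np.arctan2(T[1,0],T[0,0])))
```

```text
[ 0.5273 -0.246   0.0541] 0.01268398415304033 [-4.35645571 -0.09643133  4.48070166] [0.02023898 0.6771037  0.9238004 ] -118.43169925202429
```

move_arm(
  steps=[
    [0,0,0,0,0,2],
    [0,0,0,0,0,4],
    [0,0,0,0,0,6],
    [0,0,0,0,0,6],
  ],
)

```text
time_s: 16.05
eef_pos: [0.5272, -0.2462, 0.0541]
tcp_rot: [1.468, -2.775, 0.004]
force: [-5.0, -1.5, 6.3]
opening: 0.0126
```

Run:
```python
from h import *
T=pose();s=sensors.sense();print(np.round(T[:3,3],4),s['opening'],s['force'],s['wrist_torque'],np.degrees(np.arctan2(T[1,0],T[0,0])))
```

```text
[ 0.5272 -0.2462  0.0541] 0.012621641466379138 [-4.9690451  -1.47154861  6.29578478] [-0.08947139  0.83656005  1.28651422] -124.23082225060054
```

move_arm(
  steps=[
    [0,0,0,0,0,0],
    [0,0,0,0,0,0],
    [0,0,0,0,0,0],
  ],
  hand=0.045,
)

```text
time_s: 16.35
eef_pos: [0.5273, -0.2452, 0.0526]
tcp_rot: [-1.461, 2.78, -0.0]
force: [0.2, 0.1, 0.2]
opening: 0.045
```

move_arm(
  steps=[
    [0,0,-0.04,0,0,0],
    [0,0,-0.08,0,0,-8],
    [0,0,-0.12,0,0,-16],
    [0,0,-0.16,0,0,-24],
    [0,0,-0.2,0,0,-32],
  ],
)

```text
time_s: 16.85
eef_pos: [0.5269, -0.245, 0.254]
tcp_rot: [-2.178, 2.263, -0.0]
force: [0.5, -0.6, -0.4]
opening: 0.0449
```

move_arm(
  steps=[
    [0.0,0.05,0,0,0,0],
    [0,0.08,0,0,0,0],
    [0,0.08,0,0,0,0],
  ],
)

```text
time_s: 17.15
eef_pos: [0.4449, -0.2412, 0.2522]
tcp_rot: [-2.17, 2.272, 0.001]
force: [0.4, -0.4, -0.1]
opening: 0.0448
```

Run:
```python
from h import *
T=pose(); im,d=get_image('wrist'); np.savez('w7.npz',im=im,d=d,T=T); save('w7.png',im)
print(np.round(T,4).tolist())
C=cloud('wrist',d,T)
m=(C[...,2]>.053)&(C[...,2]<.07)&(np.hypot(C[...,0]-.5275,C[...,1]+.245)<.04)
P=C[m];print('knob',len(P),cv2.minAreaRect(P[:,:2].astype(np.float32)))
m=(C[...,2]>.045)&(C[...,2]<.054)&(np.hypot(C[...,0]-.58,C[...,1]+.168)<.04)
P=C[m];print('rib',len(P),P.mean(0),cv2.minAreaRect(P[:,:2].astype(np.float32)))
im,d=get_image('scene'); C=cloud('scene',d)
m=(C[...,2]>.09)&(C[...,2]<.115)&(np.hypot(C[...,0]-.5,C[...,1]-.25)<.08)
P=C[m];print('handle',len(P),P.mean(0),P[:,2].max(),cv2.minAreaRect(P[:,:2].astype(np.float32)))
m=(C[...,2]>.05)&(C[...,2]<.075)&(np.hypot(C[...,0]-.5,C[...,1]-.29)<.16)
P=C[m];print('lid',len(P),P.mean(0),cv2.minAreaRect(P[:,:2].astype(np.float32)))
im,d=get_image('side'); C=cloud('side',d)
m=(C[...,2]>.09)&(C[...,2]<.115)&(np.hypot(C[...,0]-.5,C[...,1]-.25)<.08)
P=C[m];print('handle',len(P),P.mean(0),P[:,2].max(),cv2.minAreaRect(P[:,:2].astype(np.float32)))
```

```text
[[-0.0458, -0.999, -0.0003, 0.4449], [-0.999, 0.0458, 0.0006, -0.2412], [-0.0006, 0.0004, -1.0, 0.2522], [0.0, 0.0, 0.0, 1.0]]
knob 1169 ((0.5273321270942688, -0.246572345495224), (0.014117074199020863, 0.04380737990140915), 57.30073547363281)
rib 1107 [ 0.57946405 -0.16820258  0.05046648] ((0.5797461271286011, -0.16756214201450348), (0.050665419548749924, 0.010520046576857567), 88.41242980957031)
handle 220 [0.50940884 0.24162556 0.10333576] 0.10991801020075587 ((0.5083715319633484, 0.24239905178546906), (0.11009323596954346, 0.011721155606210232), 1.8090448379516602)
lid 5337 [0.5166019  0.28493909 0.06385508] ((0.5044897794723511, 0.2841945290565491), (0.22066669166088104, 0.14604195952415466), 1.9259592294692993)
handle 221 [0.50076038 0.24639526 0.10074641] 0.1067809768715664 ((0.5029477477073669, 0.24549996852874756), (0.10698305815458298, 0.0111271683126688), 0.8522804975509644)
```

move_arm(
  steps=[
    [-0.05,-0.004,0,0,0,0],
    [-0.1,-0.008,0,0,0,0],
    [-0.15,-0.012,0,0,0,0],
    [-0.2,-0.016,0,0,0,0],
    [-0.25,-0.02,0,0,0,0],
  ],
)

```text
time_s: 17.8
eef_pos: [0.4788, 0.0087, 0.2527]
tcp_rot: [-2.172, 2.269, -0.001]
force: [1.5, -0.3, -0.1]
opening: 0.0453
```

move_arm(
  steps=[
    [-0.05,-0.004,0,0,0,0],
    [-0.1,-0.008,0,0,0,0],
    [-0.15,-0.012,0,0,0,0],
    [-0.2,-0.016,0,0,0,0],
    [-0.237,-0.018,0,0,0,-4.1],
  ],
)

```text
time_s: 18.3
eef_pos: [0.5067, 0.2461, 0.2522]
tcp_rot: [-2.257, 2.185, 0.001]
force: [0.3, 0.3, 0.2]
opening: 0.0455
```

move_arm(
  steps=[
    [0,0,0,0,0,0],
    [0,0,0,0,0,0],
  ],
)

```text
time_s: 18.5
eef_pos: [0.5065, 0.2436, 0.2519]
tcp_rot: [2.254, -2.187, -0.001]
force: [0.6, -0.7, -0.1]
opening: 0.0453
```

Run:
```python
from h import *
T=pose(); im,d=get_image('wrist'); np.savez('w8.npz',im=im,d=d,T=T); save('w8.png',im)
print(np.round(T,4).tolist())
C=cloud('wrist',d,T)
m=(C[...,2]>.088)&(C[...,2]<.112)&(np.hypot(C[...,0]-.505,C[...,1]-.245)<.08)
P=C[m];print('handle',len(P),P.mean(0),np.percentile(P[:,2],98),cv2.minAreaRect(P[:,:2].astype(np.float32)))
m=(C[...,2]>.055)&(C[...,2]<.075)&(np.hypot(C[...,0]-.5,C[...,1]-.29)<.16)
P=C[m];print('lid',len(P),P.mean(0),cv2.minAreaRect(P[:,:2].astype(np.float32)))
```

```text
[[0.0299, -0.9996, -0.0008, 0.5065], [-0.9996, -0.0299, -0.0003, 0.2436], [0.0003, 0.0008, -1.0, 0.2519], [0.0, 0.0, 0.0, 1.0]]
handle 2427 [0.51070887 0.24185139 0.10447232] 0.10668658782133936 ((0.506841778755188, 0.2416759878396988), (0.10952131450176239, 0.010939131490886211), 1.5126473903656006)
lid 46593 [0.52041167 0.28543249 0.06517033] ((0.5054821372032166, 0.2841789126396179), (0.21555015444755554, 0.145615354180336), 1.6034280061721802)
```

move_arm(
  steps=[
    [0.0018,0,0.045,0,0,0],
    [0.0018,0,0.09,0,0,0],
    [0.0018,0,0.13,0,0,0],
    [0.0018,0,0.1464,0,0,0],
    [0.0018,0,0.1464,0,0,0],
  ],
)

```text
time_s: 19.05
eef_pos: [0.5043, 0.2387, 0.1027]
tcp_rot: [2.245, -2.189, -0.006]
force: [0.4, -0.1, -0.6]
opening: 0.0451
```

move_arm(
  steps=[
    [0,0,0,0,0,0],
    [0,0,0,0,0,0],
    [0,0,0,0,0,0],
    [0,0,0,0,0,0],
    [0,0,0,0,0,0],
  ],
  hand=0.003,
  newtons=40,
)

```text
time_s: 19.55
eef_pos: [0.5078, 0.2425, 0.1083]
tcp_rot: [-2.246, 2.186, -0.0]
force: [1.1, 8.1, -1.0]
opening: 0.0092
```

move_arm(
  steps=[
    [-0.0042,0,-0.0099,0,0,0],
    [-0.0092,0,-0.0193,0,0,0],
    [-0.015,0,-0.0283,0,0,0],
    [-0.0216,0,-0.0368,0,0,0],
    [-0.0289,0,-0.0446,0,0,0],
  ],
)

```text
time_s: 20.05
eef_pos: [0.5069, 0.2691, 0.1523]
tcp_rot: [-2.251, 2.188, -0.006]
force: [5.4, -2.4, -5.0]
opening: 0.0092
```

move_arm(
  steps=[
    [-0.008,0,-0.0072,0,0,0],
    [-0.0256,0,-0.0193,0,0,0],
    [-0.0451,0,-0.0282,0,0,0],
    [-0.0658,0,-0.0335,0,0,0],
    [-0.0658,0,-0.0335,0,0,0],
  ],
)

```text
time_s: 20.55
eef_pos: [0.5054, 0.3372, 0.1891]
tcp_rot: [-2.25, 2.184, -0.004]
force: [-4.1, -1.6, 12.1]
opening: 0.0093
```

move_arm(
  steps=[
    [-0.0214,0,-0.0017,0,0,0],
    [-0.0321,0,-0.0011,0,0,0],
    [-0.0427,0,0.0004,0,0,0],
    [-0.0531,0,0.0028,0,0,0],
    [-0.0531,0,0.0028,0,0,0],
  ],
)

```text
time_s: 21.05
eef_pos: [0.5038, 0.3899, 0.1849]
tcp_rot: [-2.248, 2.185, -0.003]
force: [1.5, 2.1, 5.6]
opening: 0.0094
```

Run:
```python
from h import *
im,d=get_image('side'); a=im[100:400,100:420]; save('s1.png',cv2.resize(a,None,fx=2,fy=2))
print(np.round(pose()[:3,3],4))
```

```text
[0.5039 0.3898 0.185 ]
```

View pics/s1.png

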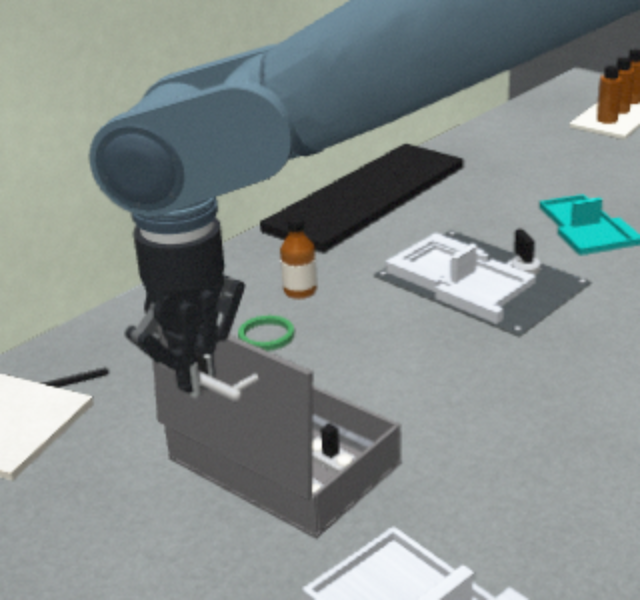

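The lid is about upright at (235,420) and a holder shows in the case at (330,440). I release, go round to the inside and push the lid back.

move_arm(
  steps=[
    [0,0,0,0,0,0],
    [0,0,0,0,0,0],
  ],
  hand=0.025,
)

```text
time_s: 21.3
eef_pos: [0.5027, 0.3886, 0.1828]
tcp_rot: [-2.25, 2.188, -0.001]
force: [0.2, 1.0, 4.1]
opening: 0.0249
```

move_arm(
  steps=[
    [0,0,-0.04,0,0,0],
    [0,0,-0.08,0,0,0],
    [0,0,-0.12,0,0,0],
    [0.05,0,-0.12,0,0,0],
    [0.1,0,-0.12,0,0,0],
  ],
)

```text
time_s: 21.8
eef_pos: [0.505, 0.2879, 0.3031]
tcp_rot: [-2.253, 2.185, -0.002]
force: [1.6, 0.4, -0.1]
opening: 0.0252
```

move_arm(
  steps=[
    [0.015,0,0,0,0,0],
    [0.015,0,0.04,0,0,0],
    [0.015,0,0.08,0,0,0],
    [0.015,0,0.12,0,0,0],
    [0.015,0,0.12,0,0,0],
  ],
  hand=0,
)

```text
time_s: 22.3
eef_pos: [0.5011, 0.272, 0.1747]
tcp_rot: [2.244, -2.182, -0.01]
force: [-1.6, -0.5, -1.3]
opening: -0.0001
```

move_arm(
  steps=[
    [-0.015,0,0,0,0,0],
    [-0.03,0,0,0,0,0],
    [-0.045,0,0,0,0,0],
    [-0.06,0,0,0,0,0],
    [-0.075,0,0,0,0,0],
  ],
)

```text
time_s: 22.8
eef_pos: [0.5044, 0.3506, 0.1842]
tcp_rot: [-2.25, 2.186, -0.003]
force: [1.1, -1.1, 1.9]
opening: -0.0001
```

move_arm(
  steps=[
    [-0.005,0,0,0,0,0],
    [-0.01,0,0,0,0,0],
    [-0.015,0,0,0,0,0],
    [-0.02,0,0,0,0,0],
    [-0.025,0,0,0,0,0],
  ],
)

```text
time_s: 23.3
eef_pos: [0.5022, 0.373, 0.1806]
tcp_rot: [2.25, -2.189, -0.001]
force: [2.1, -1.9, -0.4]
opening: -0.0003
```

move_arm(
  steps=[
    [-0.005,0,0,0,0,0],
    [-0.01,0,0,0,0,0],
    [-0.015,0,0,0,0,0],
    [-0.015,0,0,0,0,0],
  ],
)

```text
time_s: 23.7
eef_pos: [0.5018, 0.3889, 0.181]
tcp_rot: [2.253, -2.19, -0.001]
force: [-0.3, 0.4, 0.2]
opening: -0.0
```

move_arm(
  steps=[
    [-0.005,0,0,0,0,0],
    [-0.01,0,0,0,0,0],
    [-0.01,0,0,0,0,0],
  ],
)

```text
time_s: 24.0
eef_pos: [0.5019, 0.3954, 0.1812]
tcp_rot: [2.247, -2.184, 0.008]
force: [-1.8, -14.3, 4.9]
opening: -0.0002
```

move_arm(
  steps=[
    [-0.005,0,0,0,0,0],
    [-0.005,0,0,0,0,0],
  ],
)

```text
time_s: 24.2
eef_pos: [0.502, 0.3961, 0.1812]
tcp_rot: [2.241, -2.178, 0.016]
force: [-5.4, -31.8, 12.1]
opening: -0.0001
```

The force jumped to 32 N, so the lid is on its stop. I back off and look into the case.

move_arm(
  steps=[
    [0.03,0,0,0,0,0],
    [0.07,0,-0.03,0,0,0],
    [0.11,0,-0.07,0,0,0],
    [0.115,0.01,-0.12,0,0,0],
    [0.115,0.01,-0.165,0,0,0],
  ],
  hand=0.045,
)

```text
time_s: 24.7
eef_pos: [0.4942, 0.2869, 0.3465]
tcp_rot: [2.25, -2.192, -0.002]
force: [0.6, 1.0, 1.1]
opening: 0.045
```

move_arm(
  steps=[
    [0,0,0,0,0,0],
    [0,0,0,0,0,0],
  ],
)

```text
time_s: 24.9
eef_pos: [0.4956, 0.2886, 0.3473]
tcp_rot: [-2.249, 2.187, -0.002]
force: [0.4, 0.5, 0.4]
opening: 0.0448
```

```bash
cat >> h.py <<'E'
def look(f):
    T=pose(); im,d=get_image('wrist'); np.savez(f+'.npz',im=im,d=d,T=T); save(f+'.png',im); return T,im,d,cloud('wrist',d,T)
def posts(C,box,zlo,zhi):
    m=((C[...,2]>zlo)&(C[...,2]<zhi)&(C[...,0]>box[0])&(C[...,0]<box[1])&(C[...,1]>box[2])&(C[...,1]<box[3])).astype(np.uint8)
    n,L,st,_=cv2.connectedComponentsWithStats(m); r=[]
    for i in range(1,n):
        if st[i,4]>60:
            P=C[L==i]; q=cv2.minAreaRect(P[:,:2].astype(np.float32)); r.append((int(st[i,4]),np.round(q[0],4).tolist(),np.round(q[1],4).tolist(),round(q[2],1),round(float(np.median(P[:,2])),4)))
    return r
E
python3 - <<'E'
from h import *
T,im,d,C=look('w9'); print(np.round(T[:3,3],4))
print('posts',posts(C,(.40,.61,.21,.36),.047,.055))
print('bars',posts(C,(.40,.61,.21,.36),.012,.0175))
for x in tip_of('wrist','holder'): print(np.round(x['position']),round(x['conf'],2),np.round(onplane('wrist',x['position'],.005,T)[0],4))
m=(C[...,2]>.1)&(C[...,2]<.17)&(C[...,1]>.33)&(C[...,1]<.46)&(C[...,0]>.42)&(C[...,0]<.6)
P=C[m]; print('lid',len(P)); 
if len(P)>50: print(np.linalg.svd(P-P.mean(0),full_matrices=False)[2][2],P.mean(0))
E
```

```text
[0.4956 0.2886 0.3473]
posts [(87, [0.5806, 0.3539], [0.0029, 0.0534], 89.1, 0.0522), (626, [0.4987, 0.2828], [0.196, 0.1365], 1.1, 0.0512), (212, [0.5587, 0.254], [0.014, 0.014], 8.5, 0.0516), (64, [0.5126, 0.352], [0.0437, 0.0011], 1.7, 0.0521), (193, [0.5156, 0.2863], [0.0141, 0.0141], 79.9, 0.0518), (88, [0.4512, 0.3502], [0.0738, 0.0011], 1.5, 0.0513), (180, [0.4604, 0.2562], [0.0139, 0.0143], 89.4, 0.0516), (178, [0.4524, 0.3109], [0.0138, 0.0141], 83.1, 0.0516)]
bars [(70, [0.6023, 0.3344], [0.0076, 0.0218], 1.4, 0.017), (65, [0.5958, 0.3495], [0.0085, 0.0163], 65.0, 0.017), (1000, [0.5583, 0.2538], [0.0654, 0.0281], 7.9, 0.0158), (194, [0.5639, 0.348], [0.0483, 0.0101], 1.9, 0.0169), (1742, [0.4841, 0.2992], [0.0413, 0.1378], 70.0, 0.0157), (158, [0.5224, 0.3469], [0.0367, 0.0103], 1.7, 0.0169), (205, [0.47, 0.3453], [0.0636, 0.0102], 1.7, 0.0169), (813, [0.4605, 0.2561], [0.028, 0.0662], 88.1, 0.0158), (77, [0.4774, 0.221], [0.0091, 0.0264], 89.6, 0.0169), (77, [0.4285, 0.3441], [0.0219, 0.0104], 0.7, 0.0169), (430, [0.4108, 0.2821], [0.0219, 0.1332], 4.9, 0.0166)]
[350. 114.] 0.77 [0.5595 0.2508 0.005 ]
[340. 203.] 0.76 [0.4594 0.2576 0.005 ]
[315. 153.] 0.7 [0.5161 0.2882 0.005 ]
[295. 209.] 0.56 [0.4501 0.309  0.005 ]
lid 15317
[-0.0121504   0.82613454 -0.56334189] [0.51654019 0.39731433 0.13914797]
```

View pics/w9.png

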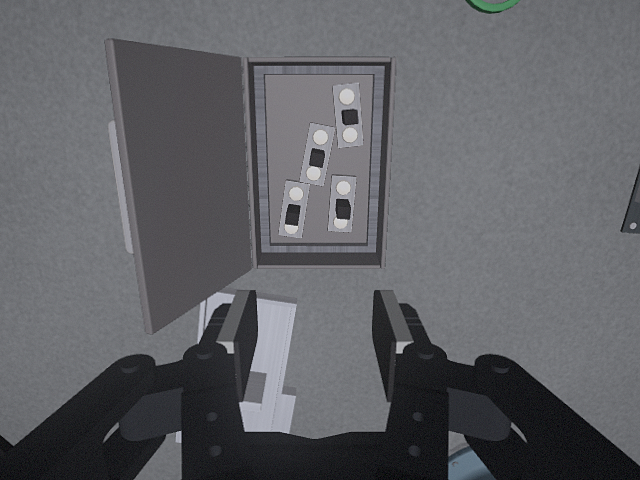

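There are four holders, at (347,116), (317,157), (342,207) and (292,212). I start with the lower-left one (D).

move_arm(
  steps=[
    [-0.0236,0.0425,0.05,0,0,4],
    [-0.0236,0.0425,0.1,0,0,8.6],
    [-0.0236,0.0425,0.15,0,0,8.6],
    [-0.0236,0.0425,0.2,0,0,8.6],
    [-0.0236,0.0425,0.235,0,0,8.6],
  ],
  hand=0.032,
)

```text
time_s: 25.5
eef_pos: [0.4499, 0.3102, 0.1067]
tcp_rot: [2.081, -2.35, -0.002]
force: [0.2, 0.4, -0.2]
opening: 0.0323
```

move_arm(
  steps=[
    [0,0,0,0,0,0],
    [0,0,0,0,0,0],
  ],
)

```text
time_s: 25.7
eef_pos: [0.4509, 0.3103, 0.1095]
tcp_rot: [2.08, -2.35, -0.002]
force: [0.2, -0.3, 1.1]
opening: 0.032
```

Run:
```python
from h import *
T=pose(); print(np.round(T,4).tolist(),toolshift([.4524,.3109,.048]),np.degrees(np.arctan2(T[1,0],T[0,0])))
```

```text
[[-0.1217, -0.9926, -0.0033, 0.4509], [-0.9926, 0.1217, -0.0012, 0.3103], [0.0016, 0.0031, -1.0, 0.1095], [0.0, 0.0, 0.0, 1.0]] [-0.00091921 -0.00157445  0.0614742 ] -96.99052501221234
```

move_arm(
  steps=[
    [-0.0009,-0.0016,0.03,0,0,0],
    [-0.0009,-0.0016,0.05,0,0,0],
    [-0.0009,-0.0016,0.0615,0,0,0],
    [-0.0009,-0.0016,0.0615,0,0,0],
  ],
)

```text
time_s: 26.1
eef_pos: [0.4542, 0.3114, 0.0499]
tcp_rot: [-2.081, 2.352, -0.0]
force: [-0.4, 0.4, -0.2]
opening: 0.032
```

move_arm(
  steps=[
    [0,0,0,0,0,0],
    [0,0,0,0,0,0],
    [0,0,0,0,0,0],
    [0,0,0,0,0,0],
  ],
  hand=0.005,
  newtons=80,
)

```text
time_s: 26.5
eef_pos: [0.4551, 0.3119, 0.0513]
tcp_rot: [-2.079, 2.35, -0.002]
force: [-1.3, -0.4, 6.1]
opening: 0.0126
```

move_arm(
  steps=[
    [0,0,-0.03,0,0,0],
    [0,0,-0.07,0,0,0],
    [0,0,-0.11,0,0,0],
    [0,0,-0.15,0,0,0],
  ],
)

```text
time_s: 26.9
eef_pos: [0.4533, 0.311, 0.201]
tcp_rot: [-2.081, 2.352, -0.0]
force: [0.5, -0.8, -0.4]
opening: 0.0123
```

Run:
```python
from h import *
T=pose(); s=sensors.sense(); print(np.round(T[:3,3],4),s['opening'],np.degrees(np.arctan2(T[1,0],T[0,0])))
a=np.radians(-1.7);R=np.array([[np.cos(a),-np.sin(a)],[np.sin(a),np.cos(a)]])
for x in (.064,.027,-.027,-.064): print(x,(np.array([.5797,-.1676])+R@[x,0]).round(4))
```

```text
[0.4533 0.311  0.201 ] 0.012267164083170915 -96.99676801359169
0.064 [ 0.6437 -0.1695]
0.027 [ 0.6067 -0.1684]
-0.027 [ 0.5527 -0.1668]
-0.064 [ 0.5157 -0.1657]
```

move_arm(
  steps=[
    [0.04,-0.022,0,0,0,-8.5],
    [0.081,-0.044,0,0,0,-17],
    [0.122,-0.066,0,0,0,-25.5],
    [0.162,-0.089,0,0,0,-34],
    [0.203,-0.111,0,0,0,-42.5],
  ],
)

```text
time_s: 27.4
eef_pos: [0.5371, 0.101, 0.1998]
tcp_rot: [-2.756, 1.507, -0.002]
force: [0.9, 0.4, -1.3]
opening: 0.0119
```

move_arm(
  steps=[
    [0.045,0.011,0,0,0,-8.5],
    [0.09,0.022,0,0,0,-17],
    [0.135,0.033,0,0,0,-25.5],
    [0.18,0.044,0,0,0,-34],
    [0.225,0.055,0,0,0,-42.5],
  ],
)

```text
time_s: 27.9
eef_pos: [0.6107, -0.1189, 0.1996]
tcp_rot: [3.114, -0.417, 0.001]
force: [1.4, -0.7, -1.3]
opening: 0.0121
```

move_arm(
  steps=[
    [0,0,0,0,0,-5],
    [0,0,0,0,0,-10.3],
    [0,0,0,0,0,-10.3],
    [0,0,0,0,0,-10.3],
  ],
)

```text
time_s: 28.3
eef_pos: [0.6103, -0.1167, 0.1992]
tcp_rot: [3.138, -0.148, 0.0]
force: [0.3, 0.7, -1.4]
opening: 0.0123
```

```bash
cat >> h.py <<'E'
def st(target=None):
    T=pose(); s=sensors.sense(); print('t',s['time_s'],np.round(T[:3,3],4),'open',round(s['opening'],4),'yaw',round(np.degrees(np.arctan2(T[1,0],T[0,0])),1),'F',np.round(s['force'],1))
    if target is not None: print('shift',np.round(toolshift(target),4))
E
python3 - <<'E'
from h import *
st([.6437,-.1675,.0543])
E
```

```text
t 28.3 [ 0.6103 -0.1167  0.1992] open 0.0123 yaw -5.4 F [ 0.3  0.7 -1.4]
shift [0.038  0.0474 0.1449]
```

move_arm(
  steps=[
    [0.038,0.0474,0.02,0,0,-3.7],
    [0.038,0.0474,0.06,0,0,-3.7],
    [0.038,0.0474,0.1,0,0,-3.7],
    [0.038,0.0474,0.1,0,0,-3.7],
    [0.038,0.0474,0.1,0,0,-3.7],
  ],
)

```text
time_s: 28.8
eef_pos: [0.6436, -0.167, 0.0991]
tcp_rot: [-3.141, 0.044, 0.002]
force: [-0.9, -0.2, -0.9]
opening: 0.0125
```

Run:
```python
from h import *
st([.6437,-.1675,.0543])
```

```text
t 28.8 [ 0.6436 -0.167   0.0991] open 0.0125 yaw -1.6 F [-0.9 -0.2 -0.9]
shift [0.0002 0.0005 0.0448]
```

move_arm(
  steps=[
    [0,0,0.02,0,0,0],
    [0,0,0.035,0,0,0],
    [0,0,0.042,0,0,0],
    [0,0,0.0448,0,0,0],
    [0,0,0.0448,0,0,0],
  ],
)

```text
time_s: 29.3
eef_pos: [0.6443, -0.1677, 0.0549]
tcp_rot: [3.141, -0.044, 0.001]
force: [0.5, -0.4, -1.7]
opening: 0.0123
```

move_arm(
  steps=[
    [0,0,0,0,0,0],
    [0,0,0,0,0,0],
    [0,0,0,0,0,0],
  ],
  hand=0.028,
)

```text
time_s: 29.6
eef_pos: [0.6442, -0.1678, 0.0549]
tcp_rot: [3.141, -0.044, 0.002]
force: [0.0, -0.9, 0.5]
opening: 0.028
```

move_arm(
  steps=[
    [0,0,-0.04,0,0,0],
    [0,0,-0.08,0,0,0],
    [0,0,-0.13,0,0,0],
    [0,0,-0.18,0,0,0],
    [0,0,-0.21,0,0,0],
  ],
)

```text
time_s: 30.1
eef_pos: [0.6451, -0.1681, 0.2699]
tcp_rot: [3.138, -0.044, 0.01]
force: [1.3, 0.0, 0.4]
opening: 0.0277
```

Run:
```python
from h import *
T,im,d,C=look('w10'); st()
print(posts(C,(.48,.68,-.22,-.12),.047,.058))
```

```text
t 30.15 [ 0.6468 -0.1688  0.275 ] open 0.0279 yaw -1.6 F [ 2.1 -0.2  4.2]
[(713, [0.58, -0.1671], [0.0495, 0.0106], 88.3, 0.0509), (308, [0.6448, -0.1721], [0.0143, 0.0136], 88.4, 0.0549)]
```

View pics/w10.png

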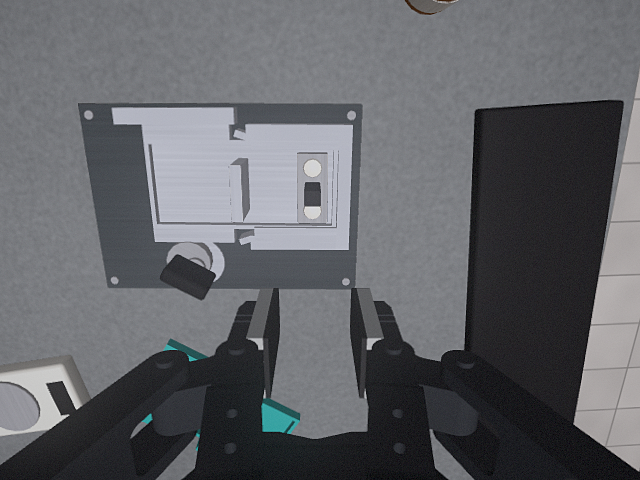

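The picture shows holder D lying flat in the far bay at (313,187). Its post top is at z 0.055 as it should be, and the cam at (190,265) still bears on the tray. I return for B.

move_arm(
  steps=[
    [-0.013,-0.039,0,0,0,7],
    [-0.026,-0.078,0,0,0,14],
    [-0.039,-0.118,0,0,0,21],
    [-0.052,-0.157,0,0,0,28],
    [-0.065,-0.196,0,0,0,35],
  ],
)

```text
time_s: 30.65
eef_pos: [0.5836, 0.0316, 0.2642]
tcp_rot: [-2.98, 0.994, -0.0]
force: [0.0, 0.3, 0.3]
opening: 0.0278
```

move_arm(
  steps=[
    [-0.033,-0.025,0,0,0,7],
    [-0.066,-0.05,0,0,0,14],
    [-0.099,-0.074,0,0,0,21],
    [-0.132,-0.099,0,0,0,28],
    [-0.165,-0.124,0,0,0,35],
  ],
)

```text
time_s: 31.15
eef_pos: [0.525, 0.2296, 0.2643]
tcp_rot: [-2.543, 1.844, -0.001]
force: [0.6, 0.2, -0.2]
opening: 0.028
```

move_arm(
  steps=[
    [-0.01,0,0,0,0,7],
    [-0.03,0,0,0,0,14],
    [-0.046,-0.0015,0,0,0,21],
    [-0.046,-0.0015,0,0,0,28.4],
    [-0.046,-0.0015,0,0,0,28.4],
  ],
)

```text
time_s: 31.65
eef_pos: [0.5124, 0.2726, 0.264]
tcp_rot: [2.021, -2.405, 0.0]
force: [-0.9, -0.2, 0.3]
opening: 0.0279
```

```bash
cat >> h.py <<'E'
def holders(C,box=(.41,.60,.222,.342)): # posts in case, with bar yaw from bar+post region
    for p in posts(C,box,.047,.055):
        if p[2][0]>.02 or p[2][1]>.02: print('odd',p); continue
        x,y=p[1]; m=(C[...,2]>.0125)&(C[...,2]<.0225)&(np.hypot(C[...,0]-x,C[...,1]-y)<.0335)
        P=C[m][:,:2]; v=np.linalg.svd(P-P.mean(0),full_matrices=False)[2][0]; a=np.degrees(np.arctan2(v[1],v[0])); a=(a+90)%180-90
        print('holder',p[1],'sq',p[3],'z',p[4],'barmean',P.mean(0).round(4),'yaw~',round(a,1))
E
python3 - <<'E'
from h import *
T,im,d,C=look('w11'); st(); holders(C)
E
```

```text
t 31.7 [0.5126 0.2723 0.2641] open 0.0282 yaw -99.8 F [ 1.3 -0.4 -0.2]
holder [0.5585, 0.2542] sq 8.6 z 0.0518 barmean [0.5579 0.2533] yaw~ -3.3
holder [0.5157, 0.2868] sq 79.6 z 0.0515 barmean [0.5186 0.2835] yaw~ -11.4
holder [0.4607, 0.2563] sq 88.2 z 0.0516 barmean [0.4647 0.2554] yaw~ -0.9
```

move_arm(
  steps=[
    [-0.0148,-0.0006,0.045,0,0,0],
    [-0.0148,-0.0006,0.09,0,0,0],
    [-0.0148,-0.0006,0.135,0,0,0],
    [-0.0148,-0.0006,0.16,0,0,0],
    [-0.0148,-0.0006,0.16,0,0,0],
  ],
  hand=0.035,
)

```text
time_s: 32.2
eef_pos: [0.5128, 0.2852, 0.0995]
tcp_rot: [2.016, -2.398, -0.005]
force: [-0.4, 0.2, 0.3]
opening: 0.0352
```

move_arm(
  steps=[
    [0,0,0,0,0,0],
    [0,0,0,0,0,0],
  ],
)

```text
time_s: 32.4
eef_pos: [0.5176, 0.2871, 0.1067]
tcp_rot: [-2.017, 2.403, -0.003]
force: [-0.3, -0.5, -0.5]
opening: 0.035
```

Run:
```python
from h import *
st([.5157,.2868,.048])
```

```text
t 32.4 [0.5176 0.2871 0.1067] open 0.035 yaw -100.0 F [-0.3 -0.5 -0.5]
shift [0.0007 0.0021 0.0587]
```

move_arm(
  steps=[
    [0.0007,0.002,0.03,0,0,0],
    [0.0007,0.002,0.05,0,0,0],
    [0.0007,0.002,0.058,0,0,0],
    [0.0007,0.002,0.058,0,0,0],
    [0.0007,0.002,0.058,0,0,0],
  ],
)

```text
time_s: 32.9
eef_pos: [0.5151, 0.2868, 0.048]
tcp_rot: [-2.018, 2.404, -0.002]
force: [-0.4, 1.1, -0.1]
opening: 0.0352
```

move_arm(
  steps=[
    [0,0,0,0,0,0],
    [0,0,0,0,0,0],
    [0,0,0,0,0,0],
    [0,0,0,0,0,0],
  ],
  hand=0.005,
  newtons=80,
)

```text
time_s: 33.3
eef_pos: [0.515, 0.2868, 0.0478]
tcp_rot: [-2.018, 2.404, -0.002]
force: [-0.1, 0.4, 6.0]
opening: 0.0123
```

move_arm(
  steps=[
    [0,0,-0.03,0,0,0],
    [0,0,-0.07,0,0,0],
    [0,0,-0.11,0,0,0],
    [0,0,-0.15,0,0,0],
    [0,0,-0.15,0,0,0],
  ],
)

```text
time_s: 33.8
eef_pos: [0.5171, 0.2875, 0.2032]
tcp_rot: [-2.012, 2.398, -0.007]
force: [1.0, 0.6, -0.4]
opening: 0.0124
```

Run:
```python
from h import *
st([.5157,-.1657,.2])
```

```text
t 33.8 [0.5171 0.2875 0.2032] open 0.0124 yaw -100.0 F [ 1.   0.6 -0.4]
shift [ 0.4466 -0.0772  0.0015]
```

move_arm(
  steps=[
    [0.04,-0.007,0,0,0,-7],
    [0.08,-0.014,0,0,0,-14],
    [0.12,-0.021,0,0,0,-21],
    [0.16,-0.028,0,0,0,-28],
    [0.201,-0.035,0,0,0,-35],
  ],
)

```text
time_s: 34.3
eef_pos: [0.5123, 0.0809, 0.195]
tcp_rot: [2.653, -1.68, -0.002]
force: [1.0, -0.4, -2.3]
opening: 0.0124
```

move_arm(
  steps=[
    [0.037,0.017,0,0,0,-7],
    [0.074,0.035,0,0,0,-14],
    [0.111,0.052,0,0,0,-21],
    [0.148,0.069,0,0,0,-28],
    [0.185,0.087,0,0,0,-35],
  ],
)

```text
time_s: 34.8
eef_pos: [0.5118, -0.1235, 0.195]
tcp_rot: [-3.036, 0.805, 0.003]
force: [0.2, 0.0, -1.2]
opening: 0.0126
```

move_arm(
  steps=[
    [0.01,0.02,0,0,0,-7],
    [0.023,0.039,0,0,0,-14],
    [0.023,0.039,0,0,0,-21],
    [0.023,0.039,0,0,0,-28.3],
    [0.023,0.039,0,0,0,-28.3],
  ],
)

```text
time_s: 35.3
eef_pos: [0.5124, -0.1673, 0.1949]
tcp_rot: [-3.14, 0.048, 0.003]
force: [0.3, 0.0, -1.5]
opening: 0.0127
```

move_arm(
  steps=[
    [0,0,0.03,0,0,0],
    [0,0,0.06,0,0,0],
    [0,0,0.09,0,0,0],
    [0,0,0.09,0,0,0],
    [0,0,0.09,0,0,0],
  ],
)

```text
time_s: 35.8
eef_pos: [0.5128, -0.1671, 0.106]
tcp_rot: [-3.141, 0.048, 0.002]
force: [-0.1, -0.2, -1.0]
opening: 0.0125
```

Run:
```python
from h import *
st([.5157,-.1655,.0512])
```

```text
t 35.8 [ 0.5128 -0.1671  0.106 ] open 0.0125 yaw -1.8 F [-0.1 -0.2 -1. ]
shift [ 0.0029 -0.0016  0.0547]
```

move_arm(
  steps=[
    [0.0029,-0.0016,0.02,0,0,0],
    [0.0029,-0.0016,0.04,0,0,0],
    [0.0029,-0.0016,0.05,0,0,0],
    [0.0029,-0.0016,0.0547,0,0,0],
    [0.0029,-0.0016,0.0547,0,0,0],
  ],
)

```text
time_s: 36.3
eef_pos: [0.5164, -0.1661, 0.0521]
tcp_rot: [3.141, -0.047, 0.001]
force: [-0.2, -0.0, -0.9]
opening: 0.0122
```

move_arm(
  steps=[
    [0,0,0,0,0,0],
    [0,0,0,0,0,0],
    [0,0,0,0,0,0],
  ],
  hand=0.03,
)

```text
time_s: 36.6
eef_pos: [0.5166, -0.1663, 0.0524]
tcp_rot: [3.14, -0.047, 0.002]
force: [-0.5, 0.5, -0.6]
opening: 0.0303
```

move_arm(
  steps=[
    [0,0,-0.04,0,0,0],
    [0,0,-0.08,0,0,0],
    [0,0,-0.13,0,0,0],
    [0,0,-0.18,0,0,0],
    [0,0,-0.21,0,0,0],
  ],
)

```text
time_s: 37.1
eef_pos: [0.5172, -0.1665, 0.2668]
tcp_rot: [3.138, -0.047, 0.01]
force: [1.0, 0.1, -0.6]
opening: 0.0302
```

Run:
```python
from h import *
T,im,d,C=look('w12'); st()
print(posts(C,(.48,.68,-.22,-.12),.047,.058))
```

```text
t 37.15 [ 0.519  -0.1674  0.2713] open 0.0298 yaw -1.7 F [ 2.2 -0.1  3.7]
[(727, [0.5799, -0.1675], [0.0501, 0.0104], 87.6, 0.051), (311, [0.517, -0.1673], [0.0144, 0.0135], 87.9, 0.0549), (352, [0.6445, -0.1719], [0.0145, 0.0149], 86.5, 0.0548)]
```

move_arm(
  steps=[
    [0.002,-0.045,0,0,0,0],
    [0.004,-0.09,0,0,0,0],
    [0.006,-0.135,0,0,0,-3],
    [0.008,-0.18,0,0,0,-6],
    [0.01,-0.225,0,0,0,-9.7],
  ],
)

```text
time_s: 37.65
eef_pos: [0.5325, 0.0605, 0.2617]
tcp_rot: [3.134, 0.222, 0.001]
force: [1.1, 0.4, 0.5]
opening: 0.0299
```

move_arm(
  steps=[
    [-0.005,-0.045,0,0,0,0],
    [-0.01,-0.09,0,0,0,0],
    [-0.016,-0.135,0,0,0,0],
    [-0.021,-0.178,0,0,0,0],
    [-0.021,-0.178,0,0,0,0],
  ],
)

```text
time_s: 38.15
eef_pos: [0.4854, 0.236, 0.2615]
tcp_rot: [-3.132, -0.228, 0.0]
force: [-0.3, -0.3, -0.4]
opening: 0.0302
```

move_arm(
  steps=[
    [0,0,0,0,0,0],
    [0,0,0,0,0,0],
  ],
  hand=0.035,
)

```text
time_s: 38.35
eef_pos: [0.4874, 0.2313, 0.2614]
tcp_rot: [3.134, 0.218, -0.0]
force: [-0.7, -0.7, 0.9]
opening: 0.035
```

Run:
```python
from h import *
T,im,d,C=look('w13'); st([.5585,.2542,.11]); holders(C)
```

```text
t 38.4 [0.4875 0.231  0.2614] open 0.0349 yaw 7.9 F [-0.2 -0.8  0. ]
shift [ 0.0735 -0.0132  0.1514]
holder [0.4603, 0.2563] sq 88.1 z 0.0518 barmean [0.4605 0.2564] yaw~ -2.6
holder [0.5582, 0.2537] sq 9.0 z 0.0517 barmean [0.5568 0.2506] yaw~ 13.3
```

move_arm(
  steps=[
    [0.04,-0.01,0.02,0,0,0],
    [0.073,-0.0135,0.06,0,0,-0.5],
    [0.073,-0.0135,0.1,0,0,-0.5],
    [0.073,-0.0135,0.14,0,0,-0.5],
    [0.073,-0.0135,0.15,0,0,-0.5],
  ],
)

```text
time_s: 38.9
eef_pos: [0.5549, 0.2533, 0.106]
tcp_rot: [3.131, 0.229, -0.015]
force: [-0.5, -0.7, -0.6]
opening: 0.035
```

move_arm(
  steps=[
    [0,0,0,0,0,0],
    [0,0,0,0,0,0],
    [0,0,0,0,0,0],
  ],
)

```text
time_s: 39.2
eef_pos: [0.5594, 0.2558, 0.1146]
tcp_rot: [-3.132, -0.232, -0.008]
force: [-0.1, -0.8, 0.5]
opening: 0.0351
```

Run:
```python
from h import *
st([.5583,.254,.048])
```

```text
t 39.2 [0.5594 0.2558 0.1146] open 0.0351 yaw 8.5 F [-0.1 -0.8  0.5]
shift [-0.0017  0.0017  0.0666]
```

move_arm(
  steps=[
    [-0.0015,0.0015,0.03,0,0,0],
    [-0.0015,0.0015,0.05,0,0,0],
    [-0.0015,0.0015,0.06,0,0,0],
    [-0.0015,0.0015,0.0655,0,0,0],
    [-0.0015,0.0015,0.0655,0,0,0],
  ],
)

```text
time_s: 39.7
eef_pos: [0.5568, 0.254, 0.0466]
tcp_rot: [-3.133, -0.233, -0.002]
force: [0.4, -0.1, -0.4]
opening: 0.0352
```

move_arm(
  steps=[
    [0,0,0,0,0,0],
    [0,0,0,0,0,0],
    [0,0,0,0,0,0],
    [0,0,0,0,0,0],
  ],
  hand=0.005,
  newtons=80,
)

```text
time_s: 40.1
eef_pos: [0.5574, 0.2542, 0.0475]
tcp_rot: [-3.132, -0.233, -0.004]
force: [0.4, -1.1, 6.4]
opening: 0.0125
```

move_arm(
  steps=[
    [0,0,-0.03,0,0,0],
    [0,0,-0.07,0,0,0],
    [0,0,-0.11,0,0,0],
    [0,0,-0.15,0,0,0],
    [0,0,-0.15,0,0,0],
  ],
)

```text
time_s: 40.6
eef_pos: [0.5596, 0.2548, 0.2031]
tcp_rot: [-3.131, -0.233, -0.019]
force: [1.2, 0.8, -0.9]
opening: 0.0122
```

Run:
```python
from h import *
st()
```

```text
t 40.6 [0.5596 0.2548 0.2031] open 0.0122 yaw 8.5 F [ 1.2  0.8 -0.9]
```

move_arm(
  steps=[
    [-0.001,0.038,0,0,0,7],
    [-0.003,0.077,0,0,0,14],
    [-0.004,0.115,0,0,0,21],
    [-0.006,0.153,0,0,0,28],
    [-0.007,0.1915,0,0,0,35],
  ],
)

```text
time_s: 41.1
eef_pos: [0.5768, 0.0621, 0.1945]
tcp_rot: [3.056, -0.727, -0.003]
force: [0.6, 0.1, -1.2]
opening: 0.0126
```

move_arm(
  steps=[
    [0.021,0.032,0,0,0,7],
    [0.042,0.064,0,0,0,14],
    [0.063,0.096,0,0,0,21],
    [0.083,0.129,0,0,0,28],
    [0.104,0.161,0,0,0,35],
  ],
)

```text
time_s: 41.6
eef_pos: [0.598, -0.1283, 0.1944]
tcp_rot: [2.696, -1.613, -0.004]
force: [0.7, 0.7, -2.2]
opening: 0.0126
```

move_arm(
  steps=[
    [0.02,0.008,0,0,0,8],
    [0.039,0.016,0,0,0,16],
    [0.039,0.016,0,0,0,24],
    [0.039,0.016,0,0,0,30.2],
    [0.039,0.016,0,0,0,30.2],
  ],
)

```text
time_s: 42.1
eef_pos: [0.6027, -0.1689, 0.1944]
tcp_rot: [2.187, -2.254, -0.004]
force: [-0.1, 0.0, -2.0]
opening: 0.0125
```

move_arm(
  steps=[
    [0,0,0.03,0,0,0],
    [0,0,0.06,0,0,0],
    [0,0,0.09,0,0,0],
    [0,0,0.09,0,0,0],
    [0,0,0.09,0,0,0],
  ],
)

```text
time_s: 42.6
eef_pos: [0.6031, -0.1686, 0.1056]
tcp_rot: [2.19, -2.252, -0.002]
force: [-0.4, -1.1, -0.6]
opening: 0.0126
```

Run:
```python
from h import *
st([.607,-.1684,.051])
```

```text
t 42.6 [ 0.6031 -0.1686  0.1056] open 0.0126 yaw -91.6 F [-0.4 -1.1 -0.6]
shift [-0.0003 -0.004   0.0546]
```

move_arm(
  steps=[
    [0,-0.004,0.02,0,0,0],
    [0,-0.004,0.04,0,0,0],
    [0,-0.004,0.05,0,0,0],
    [0,-0.004,0.0546,0,0,0],
    [0,-0.004,0.0546,0,0,0],
  ],
)

```text
time_s: 43.1
eef_pos: [0.6078, -0.1692, 0.052]
tcp_rot: [-2.188, 2.254, -0.001]
force: [0.6, -0.0, -1.2]
opening: 0.013
```

move_arm(
  steps=[
    [0,0,0,0,0,0],
    [0,0,0,0,0,0],
    [0,0,0,0,0,0],
  ],
  hand=0.03,
)

```text
time_s: 43.4
eef_pos: [0.6081, -0.1694, 0.0525]
tcp_rot: [-2.188, 2.254, -0.003]
force: [-0.5, 0.6, 0.0]
opening: 0.0303
```

move_arm(
  steps=[
    [0,0,-0.04,0,0,0],
    [0,0,-0.08,0,0,0],
    [0,0,-0.13,0,0,0],
    [0,0.02,-0.18,0,0,0],
    [0,0.04,-0.21,0,0,0],
  ],
)

```text
time_s: 43.9
eef_pos: [0.5682, -0.1683, 0.2659]
tcp_rot: [-2.188, 2.252, -0.008]
force: [0.6, -0.5, 1.1]
opening: 0.03
```

Run:
```python
from h import *
T,im,d,C=look('w14'); st()
print(posts(C,(.48,.68,-.22,-.12),.047,.058))
```

```text
t 43.95 [ 0.5679 -0.169   0.2716] open 0.0303 yaw -91.7 F [ 3.6 -0.9  3.4]
[(321, [0.6447, -0.1721], [0.0133, 0.0128], 88.4, 0.0547), (331, [0.6092, -0.1703], [0.0138, 0.014], 88.6, 0.0548), (755, [0.58, -0.1678], [0.0495, 0.0105], 88.0, 0.0507), (280, [0.5178, -0.1676], [0.0132, 0.0144], 88.4, 0.0546)]
```

move_arm(
  steps=[
    [-0.036,0.011,0,0,0,-7],
    [-0.072,0.022,0,0,0,-14],
    [-0.108,0.032,0,0,0,-21],
    [-0.144,0.043,0,0,0,-28],
    [-0.18,0.054,0,0,0,-35],
  ],
)

```text
time_s: 44.45
eef_pos: [0.5183, 0.0149, 0.2619]
tcp_rot: [-2.768, 1.485, -0.002]
force: [0.7, -0.1, 0.2]
opening: 0.0301
```

move_arm(
  steps=[
    [-0.036,-0.012,0,0,0,-7],
    [-0.072,-0.024,0,0,0,-14],
    [-0.107,-0.036,0,0,0,-21],
    [-0.143,-0.047,0,0,0,-28],
    [-0.179,-0.059,0,0,0,-35],
  ],
)

```text
time_s: 44.95
eef_pos: [0.4693, 0.197, 0.2619]
tcp_rot: [-3.086, 0.584, -0.002]
force: [0.2, 0.9, 0.1]
opening: 0.03
```

move_arm(
  steps=[
    [-0.012,-0.017,0,0,0,-7],
    [-0.025,-0.0335,0,0,0,-14],
    [-0.025,-0.0335,0,0,0,-19.7],
    [-0.025,-0.0335,0,0,0,-19.7],
    [-0.025,-0.0335,0,0,0,-19.7],
  ],
  hand=0.035,
)

```text
time_s: 45.45
eef_pos: [0.4591, 0.2359, 0.2616]
tcp_rot: [-3.141, 0.058, -0.001]
force: [0.1, -0.7, 0.7]
opening: 0.0351
```

Run:
```python
from h import *
T,im,d,C=look('w15'); st([.4604,.2563,.11]); holders(C)
```

```text
t 45.5 [0.4591 0.2357 0.2615] open 0.035 yaw -2.1 F [-0.8 -0.  -0.1]
shift [ 0.0005 -0.0206  0.1515]
holder [0.4601, 0.2565] sq 88.0 z 0.0518 barmean [0.4604 0.2566] yaw~ -2.3
```

move_arm(
  steps=[
    [0.0005,-0.0206,0.04,0,0,0],
    [0.0005,-0.0206,0.08,0,0,0],
    [0.0005,-0.0206,0.12,0,0,0],
    [0.0005,-0.0206,0.15,0,0,0],
    [0.0005,-0.0206,0.15,0,0,0],
  ],
)

```text
time_s: 46.0
eef_pos: [0.4571, 0.2551, 0.1069]
tcp_rot: [3.138, -0.058, -0.015]
force: [-1.3, 0.2, 0.3]
opening: 0.0351
```

move_arm(
  steps=[
    [0,0,0,0,0,0],
    [0,0,0,0,0,0],
    [0,0,0,0,0,0],
  ],
)

```text
time_s: 46.3
eef_pos: [0.4618, 0.257, 0.1137]
tcp_rot: [-3.14, 0.056, -0.006]
force: [0.1, -0.2, 0.5]
opening: 0.035
```

Run:
```python
from h import *
st([.4602,.2565,.048])
```

```text
t 46.3 [0.4618 0.257  0.1137] open 0.035 yaw -2.0 F [ 0.1 -0.2  0.5]
shift [-0.0019  0.0006  0.0657]
```

move_arm(
  steps=[
    [-0.001,0.0005,0.03,0,0,0],
    [-0.001,0.0005,0.05,0,0,0],
    [-0.001,0.0005,0.06,0,0,0],
    [-0.001,0.0005,0.065,0,0,0],
    [-0.001,0.0005,0.065,0,0,0],
  ],
)

```text
time_s: 46.8
eef_pos: [0.4596, 0.2562, 0.0468]
tcp_rot: [-3.141, 0.055, -0.001]
force: [-0.5, -0.4, -0.8]
opening: 0.0349
```

move_arm(
  steps=[
    [0,0,0,0,0,0],
    [0,0,0,0,0,0],
    [0,0,0,0,0,0],
    [0,0,0,0,0,0],
  ],
  hand=0.005,
  newtons=80,
)

```text
time_s: 47.2
eef_pos: [0.4604, 0.2565, 0.0478]
tcp_rot: [-3.14, 0.055, -0.004]
force: [-1.0, -0.1, 6.2]
opening: 0.0127
```

move_arm(
  steps=[
    [0,0,-0.03,0,0,0],
    [0,0,-0.07,0,0,0],
    [0,0,-0.11,0,0,0],
    [0,0,-0.15,0,0,0],
    [0,0,-0.15,0,0,0],
  ],
)

```text
time_s: 47.7
eef_pos: [0.4625, 0.2572, 0.2029]
tcp_rot: [-3.137, 0.055, -0.018]
force: [1.4, 0.2, -0.2]
opening: 0.0123
```

Run:
```python
from h import *
st()
```

```text
t 47.7 [0.4625 0.2572 0.2029] open 0.0123 yaw -2.0 F [ 1.4  0.2 -0.2]
```

move_arm(
  steps=[
    [0.01,0.038,0,0,0,7],
    [0.019,0.076,0,0,0,14],
    [0.029,0.114,0,0,0,21],
    [0.038,0.151,0,0,0,28],
    [0.048,0.189,0,0,0,35],
  ],
)

```text
time_s: 48.2
eef_pos: [0.4998, 0.0642, 0.1951]
tcp_rot: [2.976, -1.004, -0.003]
force: [0.2, 1.3, -0.6]
opening: 0.0126
```

move_arm(
  steps=[
    [0.03,0.026,0,0,0,7],
    [0.059,0.051,0,0,0,14],
    [0.089,0.077,0,0,0,21],
    [0.118,0.102,0,0,0,28],
    [0.148,0.128,0,0,0,35],
  ],
)

```text
time_s: 48.7
eef_pos: [0.5411, -0.127, 0.195]
tcp_rot: [2.537, -1.853, -0.003]
force: [0.2, -0.2, -1.1]
opening: 0.0127
```

move_arm(
  steps=[
    [0.02,0.002,0,0,0,7],
    [0.043,0.0045,0,0,0,14],
    [0.043,0.0045,0,0,0,19.7],
    [0.043,0.0045,0,0,0,19.7],
    [0.043,0.0045,0,0,0,19.7],
  ],
)

```text
time_s: 49.2
eef_pos: [0.5502, -0.1675, 0.1953]
tcp_rot: [2.19, -2.251, -0.003]
force: [0.2, 0.3, -1.6]
opening: 0.0125
```

move_arm(
  steps=[
    [0,0,0.03,0,0,0],
    [0,0,0.06,0,0,0],
    [0,0,0.09,0,0,0],
    [0,0,0.09,0,0,0],
    [0,0,0.09,0,0,0],
  ],
)

```text
time_s: 49.7
eef_pos: [0.5506, -0.1675, 0.1064]
tcp_rot: [2.19, -2.252, -0.001]
force: [-0.1, -0.4, -0.5]
opening: 0.0122
```

Run:
```python
from h import *
st([.5535,-.1665,.051])
```

```text
t 49.7 [ 0.5506 -0.1675  0.1064] open 0.0122 yaw -91.6 F [-0.1 -0.4 -0.5]
shift [-0.001  -0.0029  0.0554]
```

move_arm(
  steps=[
    [-0.001,-0.0029,0.02,0,0,0],
    [-0.001,-0.0029,0.04,0,0,0],
    [-0.001,-0.0029,0.05,0,0,0],
    [-0.001,-0.0029,0.0554,0,0,0],
    [-0.001,-0.0029,0.0554,0,0,0],
  ],
)

```text
time_s: 50.2
eef_pos: [0.554, -0.1672, 0.0515]
tcp_rot: [-2.188, 2.254, -0.001]
force: [-0.2, 0.1, -0.8]
opening: 0.0124
```

move_arm(
  steps=[
    [0,0,0,0,0,0],
    [0,0,0,0,0,0],
    [0,0,0,0,0,0],
  ],
  hand=0.03,
)

```text
time_s: 50.5
eef_pos: [0.5543, -0.1674, 0.052]
tcp_rot: [-2.188, 2.254, -0.003]
force: [-0.3, 0.3, 0.3]
opening: 0.03
```

move_arm(
  steps=[
    [0,0,-0.04,0,0,0],
    [0,0,-0.08,0,0,0],
    [0,0,-0.13,0,0,0],
    [0,0.02,-0.18,0,0,0],
    [0,0.03,-0.21,0,0,0],
  ],
)

```text
time_s: 51.0
eef_pos: [0.5239, -0.1665, 0.2652]
tcp_rot: [-2.188, 2.253, -0.007]
force: [0.6, 0.2, -0.6]
opening: 0.0298
```

move_arm(
  steps=[
    [0,0,0,0,0,0],
    [0,0,0,0,0,0],
    [0,0,0,0,0,0],
    [0,0,0,0,0,0],
  ],
)

```text
time_s: 51.4
eef_pos: [0.5232, -0.1658, 0.2591]
tcp_rot: [2.188, -2.253, -0.005]
force: [-0.1, 0.2, -0.1]
opening: 0.0297
```

Run:
```python
from h import *
T,im,d,C=look('w16'); st()
print(posts(C,(.48,.68,-.22,-.12),.047,.058))
m=(C[...,2]>.055)&(C[...,2]<.07)&(np.hypot(C[...,0]-.5275,C[...,1]+.245)<.04)
P=C[m];print('knob',len(P),cv2.minAreaRect(P[:,:2].astype(np.float32)))
im,d=get_image('scene');C=cloud('scene',d)
save('end.png',np.vstack([cv2.resize(im[200:360,180:540],(720,320)),cv2.resize(get_image('side')[0][170:400,170:430],(310,275)).__class__(( 1,1)) if 0 else np.zeros((1,720,3),np.uint8)]))
m=(np.abs(C[...,0]-.505)<.07)&(C[...,1]>.35)&(C[...,1]<.5)&(C[...,2]>.08)&(C[...,2]<.175)
P=C[m]; import collections
# lid profile: for z bins, min y (inner face)
for z in np.arange(.09,.19,.02):
    q=P[np.abs(P[:,2]-z)<.006]; print(round(z,2),len(q),q[:,1].min().round(4) if len(q) else None, np.median(q[:,1]).round(4) if len(q) else None)
for n in ('bottle','bangle','scale'): print(n,[np.round(onplane('scene',x['position'],0)[0][:2],3) for x in tip_of('scene',n)[:1]])
```

```text
t 51.45 [ 0.5233 -0.1659  0.2592] open 0.0303 yaw -91.7 F [-0.  -0.4  0. ]
[(415, [0.6448, -0.1723], [0.0139, 0.0138], 88.2, 0.0547), (348, [0.6093, -0.1702], [0.0137, 0.013], 88.3, 0.0548), (850, [0.58, -0.1674], [0.0497, 0.0102], 88.2, 0.0507), (326, [0.5562, -0.1683], [0.0136, 0.0136], 88.3, 0.0547), (318, [0.5176, -0.1673], [0.014, 0.0142], 89.4, 0.0546)]
knob 982 ((0.5275412797927856, -0.24649089574813843), (0.014253593049943447, 0.04415141046047211), 57.81385040283203)
0.09 265 0.3646 0.3726
0.11 287 0.3732 0.3825
0.13 275 0.3852 0.3915
0.15 380 0.3942 0.4011
0.17 280 0.4025 0.4087
bottle [array([0.75 , 0.005])]
bangle [array([0.693, 0.107])]
scale [array([ 0.323, -0.409])]
```

View pics/w16.png

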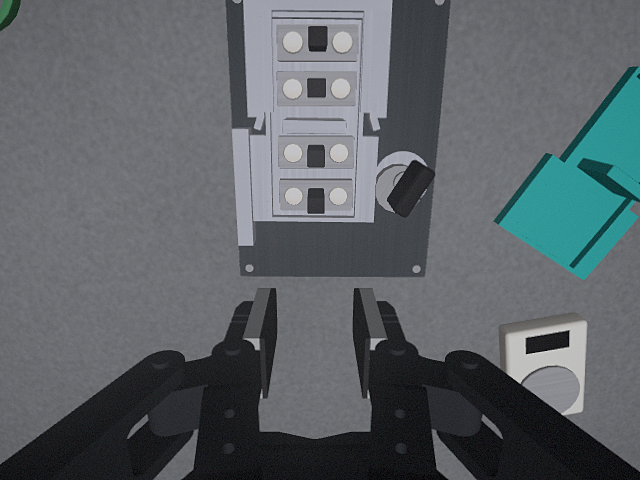

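View pics/end.png

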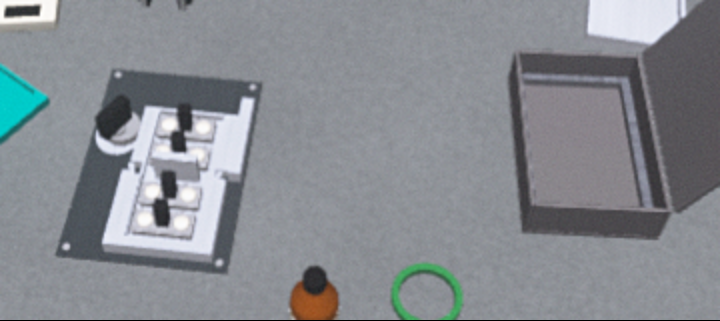

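All four holders lie flat, the case is empty, the lid slope gives about 114° (2.0 rad), the cam is at about 2.10 rad, and the bystanders are in place. I hand the job in.

```bash
python3 -c "
from h import *
print(close_job()); st()"
```

```text
the job is handed in; nothing more can be done
None
the job is handed in; nothing more can be done
```

The job is handed in at about 51 s of the 210 s allowed; the hand-in reports no verdict. The tray is turned end for end, home and clamped, the lid is on its stop, and all four holders from the case are in the tray.

What the last checks showed:
- **Tray:** its rib is at world (0.580, -0.167), within 1 mm or so of the home point measured earlier, and its yaw matches the stage. I took it as home when the push against the rear stop reached 18 N.
- **Cam:** about 2.10 rad by the knob's direction in the picture. The turning torque had reached about 1.3 N m against 0.25 N m of pivot friction. I did not measure the contact force on the tray directly.
- **Lid:** about 2.0 rad from the slope of its face, after a push on the stop that reached 32 N. An earlier plane fit gave about 124°, more than the stop allows; I put that down to stray points.
- **Holders:** all four post tops are at z 0.055 m, as expected for flat on the tray floor. The case shows empty in the scene picture.
- **Bystanders:** bottle, bangle and balance are where they started. The largest reading change was about 15 mm, for the balance, which the arm never came near, so I take it as detector noise.

The far holder lies about 2.5 mm off the tray's centre line, which is inside the limit. None of the holder positions or grip readings showed a knocked holder or a slackened grip.

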